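# Stage four parcels on the sorting bench

## Task

Stage the four cartons on the sorting bench: lay the brown carton flat on the measuring board, lengthwise along the board's longer side, pushed fully home against both fences; only then set the white carton centred on top of it, lengthwise the same way. On the black mat stand the grey carton in the white-outlined bay beside the red post and the yellow one in the other bay, between the grey carton and the blue post, each inside its outline and with its length along the row. All cartons end right way up and are let go of; leave the tape roll and the hand scanner where they are.

Things in the scene. Friction and masses are not known exactly. Their poses are not given: they have to be found in the camera images.
- brown_center (a point): Brown kraft cardboard carton with a lighter tape strip and a white blank label, 100 x 60 x 60 mm high, about 0.3 kg, loose. The point is its centre (30 mm above its underside); x along its 100 mm length, y across its 60 mm width, z up.
- white_center (a point): White carton with one red band across it, 80 x 50 x 35 mm high, about 0.12 kg, loose. The point is its centre (17.5 mm above its underside); x along its 80 mm length, y across its 50 mm width, z up.
- grey_center (a point): Dark grey carton with a white blank label, 80 x 50 x 45 mm high, about 0.2 kg, loose. The point is its centre (22.5 mm above its underside); x along its 80 mm length, y across its 50 mm width, z up.
- yellow_center (a point): Yellow carton with a white blank label and a thin orange strip, 80 x 50 x 45 mm high, about 0.18 kg, loose. The point is its centre (22.5 mm above its underside); x along its 80 mm length, y across its 50 mm width, z up.
- board: Fixed measuring board: pale aluminium plate 150 (x) by 110 mm (y), 10 mm thick; dark fences 10 mm thick, tops 25 mm above the bench, along its +x edge (inner face x = +65 mm) and +y edge (inner face y = +45 mm), meeting in the corner; other edges open. Origin: centre of underside, on the bench. The brown carton, home with its length along x, is centred at x +15, y +15, z +40 mm.
- mat: Black rubber mat, fixed, 120 mm (x) by 330 mm (y), 4 mm thick; two flat white-outlined bays in a row along its y: centres at x = 0, y = -52.5 and +52.5 mm; each outline 74 mm (x) by 104 mm (y) outside, line 4 mm wide. Origin: centre of its underside, on the bench. A post stands at each end of the row.
- red_post: Red marker post, fixed on one end of the mat (at mat y = -132.5 or +132.5 mm, x = 0; which end varies), 30 mm diameter, its top 59 mm above the bench. Origin at the centre of its foot, 4 mm above the bench. The centre of the bay next to it is 80 mm away.
- blue_post: Blue marker post, the same in size, fixed on the other end of the mat. Origin at the centre of its foot, 4 mm above the bench. The centre of the bay next to it is 80 mm away.
- tape: Bystander: roll of tan packing tape lying flat, 90 mm diameter, 48 mm high, loose, standing in the row of cartons. Origin at the centre of its underside.
- scanner: Bystander: small hand scanner, black handle, dark blue-green head and orange trigger, 110 x 56 mm, 30 mm high, lying loose in the row of cartons. Origin under its middle, on the bench, x along its length.
Things that resemble listed ones, but are neither listed nor needed, are in the scene too. There is more than one size of the part that bears yellow_center; the job needs the smallest.

How it is judged (in metres and radians):
On the way, in this order (a step that is already met when the one before it is completed fails the run):
1. the brown carton lies on the board, home against both fences, with the white carton not yet on it (x of brown_center in the frame of board between 0.01 and 0.019 m and y of brown_center in the frame of board between 0.01 and 0.019 m and z of brown_center in the frame of board between 0.036 and 0.044 m and angle between the x axis of brown_center and the x axis of board, either way round below 0.06 rad and angle between brown_center's own z axis and vertical below 0.06 rad and horizontal distance between white_center and brown_center above 0.06 m), for 0.2 s.
2. the white carton rests on top of the brown one, let go of (horizontal distance between white_center and brown_center below 0.013 m and z of white_center in the frame of brown_center between 0.0435 and 0.0515 m and angle between the x axis of white_center and the x axis of brown_center, either way round below 0.2 rad and angle between white_center's own z axis and vertical below 0.06 rad and contact force between white and the fingers below 0.1 N), for 0.2 s.
At the end, for the whole second after the job is handed in: Brown on the board within 5 mm of both fences, square to 0.06 rad; white on it within 13 mm of centre; grey in the bay by the red post, yellow in that by the blue post, each within 13 mm of the bay centre both ways; white, grey, yellow within 0.2 rad of line; all upright, released, at rest (all of step 2 and x of brown_center in the frame of board between 0.01 and 0.019 m and y of brown_center in the frame of board between 0.01 and 0.019 m and z of brown_center in the frame of board between 0.036 and 0.044 m and angle between the x axis of brown_center and the x axis of board, either way round below 0.06 rad and angle between each of brown_center, grey_center, yellow_center's own z axis and vertical below 0.06 rad and x of grey_center in the frame of mat between -0.013 and 0.013 m and horizontal distance between grey_center and red_post between 0.067 and 0.093 m and z of grey_center in the frame of mat between 0.0225 and 0.0305 m and angle between the x axis of each of grey_center, yellow_center and the y axis of mat, either way round below 0.2 rad and x of yellow_center in the frame of mat between -0.013 and 0.013 m and horizontal distance between yellow_center and blue_post between 0.067 and 0.093 m and z of yellow_center in the frame of mat between 0.0225 and 0.0305 m and linear speed of each of brown, white, grey, yellow below 0.01 m/s and contact force between each of brown, grey, yellow and the fingers below 0.1 N); the robot touches nothing.
It fails at once if the tape roll is moved by more than 20 mm (distance of tape from where it was at the start of the episode above 0.02 m).
It fails at once if the hand scanner is moved by more than 20 mm (distance of scanner from where it was at the start of the episode above 0.02 m).
It also fails if it takes over 115 s, if anything falls off the work surface, if the arm or the gripper's body presses on something with over 40 N, if the wrist force passes 120 N, or if a joint passes its speed limit or range.

## Robot

A 6-joint arm with a two-finger parallel gripper is mounted at the origin on the work surface. World frame = base frame: x ahead of the robot, y to its left, z up, the work surface at z = 0. Lengths are in m, angles in degrees, forces in N, time in s.
With the tool pointing down it reaches from about 0.4 to 0.825 m from the base axis. Payload 7 kg.
Tool frame: the origin (TCP) lies between the finger pads; the fingertips stand 14 mm ahead of it and the grasp point (between the pads) lies 5 mm behind it (r.tips_ahead is the distance from the TCP to the fingertips, in m); z points along the fingers, y is the direction in which the jaws open and shut (so a half turn about z gives the same grasp; the last joint's range is limited). The gripper opens to 88 mm and grips with 3 to 60 N. Pads are 19 mm wide; open, the fingers measure 130 mm over their backs; the gripper's body (78 mm by 193 mm) begins 47 mm behind the grasp point.
Start: joints at [-54.826, 20.546, 0.682, 0, -70.136, -16.507], TCP at [0.216, -0.639, 0.241] pointing down, gripper open.
Joint ranges: [-176.03, 176.03], [-82.01, 121.73], [-58.28, 71.71], [-173.87, 95.51], [-174.79, -0.11], [-173.66, 173.66]. Speed limits (degrees/s): [136.94, 136.94, 172.46, 180, 180, 180].

## Interface

Orientations are given as [roll, pitch, yaw] about the fixed x, y, z axes, in that order (R = Rz(yaw) Ry(pitch) Rx(roll)).
In Python, from plant import r gives the robot as it stands.
- The arm moves only by the tool apply_moves, never from a script. Its arguments are lists of equal length, an entry for each row: "slide": the shift along the tool's x, y, z as a fraction of full scale, a list of three; "turn": the turn, a rotation vector about the tool's x, y, z as a fraction of full scale, a list of three; "jaw": the closure, from 0 (fully open) to 1 (shut). In form: {"slide": [[dx, dy, dz], ...], "turn": [[wx, wy, wz], ...], "jaw": [jaw, ...]}. A call has 1 to 8 rows; each row shifts and turns the commanded pose from where the row before left it, along the tool's axes as they then stand; what a row does not reach is not made up. Full scale, the value 1, is 0.1 m for a shift and 1.5 rad for a turn. A row lasts 1/10 s, in which the tool goes at most 50 mm and 8.59 degrees, less where a joint would pass 70% of its speed; a pose out of reach is approached as far as the arm can. A call with a number of a shift or a turn outside -1 to 1 is refused whole. A call with a gripper value outside its range is refused whole. The fingers move at their own pace and stop on an object; "newtons" is the grip in N (left out, the last holds). Time passes only in rows, so rows that do not move let the fingers close. It gives the time, the measured TCP pose, the force and the opening at its end, in the units of the state.
- r.get_state(): the state, without advancing time (a new reading comes with each control period).
- r.capture(name): name is "side" or "top" or "wrist"; returns a dict with "pixels" (400x640x3 uint8, blue, green, red), "depth" (400x640 float32, m along the optical axis (not along the pixel's ray), 0 where there is no reading), "fx", "fy", "cx", "cy" (pixels), "rvec" (rotation vector, rad) and "tvec" (3), from world to camera coordinates, as OpenCV has them. Camera axes: x right, y down, z forward; pixel columns grow to the right and rows downward; lengths in m; the calibration is good to about 2 mm. A picture is of the moment at which its call begins.
- r.close_job(): hands the job in, once; it reports no verdict.
The state is a dict: "time_s": time; "joints": joint angles; "qd": joint speeds; "joint_torque": joint torques, N m; "tcp_pos": TCP position; "eef_rot": TCP orientation; "contact_force": force on the tool from outside, world axes, zero at the start; "moment": the same for the moment, N m; "gripper_width": finger opening in m.
Only numpy, scipy, OpenCV 4.12 (cv2) and the standard library are available. Lean on these libraries where they do the work, as an engineer would, in place of code of your own. Each camera call takes 0.05 s, during which the arm holds its last target.

## Working session

There is one attempt and no reset: what is moved stays moved. The work goes in short steps, Python scripts to look and compute and a tool call to move; the robot and the scene stay as the last step left them, time stands still between calls to the robot, and variables do not carry over. Pictures are saved under pics/ and viewed, and the job is handed in when it is done.

Besides the shell and the picture viewer there is one more tool, called after "Emit:" by a JSON object that holds its "api" and its "payload". apply_moves: Moves the arm, as the interface text tells. Shift numbers are shares of 0.1 m and turn numbers shares of 1.5 rad, none past 1 either way. Its arguments: {"type":"object","properties":{"slide":{"type":"array"},"turn":{"type":"array"},"jaw":{"type":"array"},"newtons":{"type":"number"}},"required":["slide","turn","jaw"]}

```bash
ls; mkdir -p pics; python3 - <<'E'
from plant import r
import cv2,numpy as np
s=r.get_state();print(s)
for n in("top","side"):
    c=r.capture(n);cv2.imwrite(f"pics/{n}0.png",c["pixels"]);np.savez(f"/tmp/{n}0.npz",**c)
    R=cv2.Rodrigues(np.array(c["rvec"]))[0];print(n,c["fx"],c["cx"],c["cy"],-R.T@np.array(c["tvec"]).ravel(),R[2])
E
```

```text
pics
{'time_s': 0.0, 'joints': array([-5.48279772e+01,  2.05901807e+01,  6.33229643e-01, -2.12206480e-02,
       -7.01360996e+01, -1.65074218e+01]), 'qd': array([-0.05033292,  0.03649915, -0.07127596,  0.03386838,  0.05683422,
        0.00906103]), 'joint_torque': array([ 2.29201636e-03, -5.82713521e+01,  2.93057370e+01,  6.99725837e+00,
        6.87906679e-03, -1.13666247e-04]), 'tcp_pos': array([ 0.2158515 , -0.63905316,  0.23962924]), 'eef_rot': array([ 1.79905116e+02, -7.31550091e-03, -1.61342620e+02]), 'contact_force': array([ 0.12229782, -0.00059041,  0.5732621 ]), 'moment': array([ 0.05462872, -0.02308081,  0.03278167]), 'gripper_width': 0.08749916259006539}
top 389.4639146078115 317.6433091872942 196.99006955299149 [0.37406996 0.06266346 1.10660786] [ 0.09492414 -0.02080304 -0.99526712]
side 403.58551103214756 305.9881361445882 196.35880296185317 [0.12839748 0.91422329 0.83841579] [ 0.28574178 -0.69831363 -0.65628478]
```

View pics/top0.png

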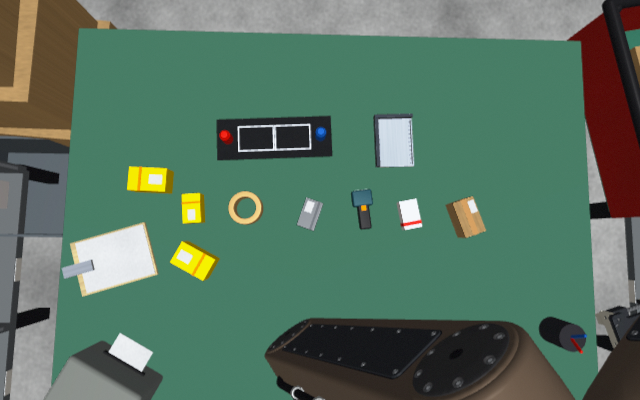

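View pics/side0.png

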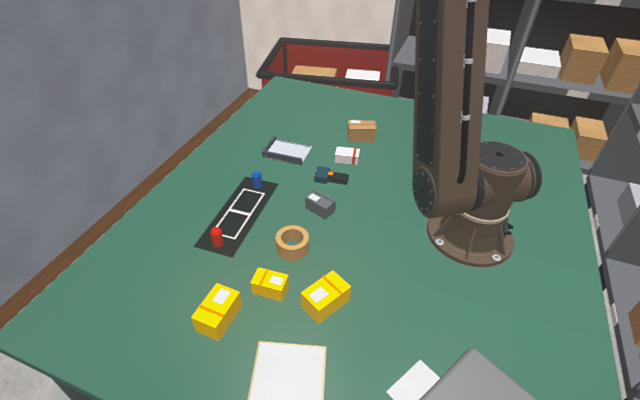

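The top view shows, left to right, a large yellow carton (148,179), the smallest yellow (192,208), another larger yellow (193,260), tape (245,208), grey (310,213), scanner (363,209), white (410,214) and brown (466,217). The mat is at (275,138) with the red post on the left, and the board is at (394,141). Next I'll measure their poses.

```bash
cat > h.py <<'E'
import numpy as np,cv2
def cloud(c):
    R=cv2.Rodrigues(np.array(c["rvec"],float))[0];t=np.array(c["tvec"],float).ravel()
    d=c["depth"];v,u=np.mgrid[:d.shape[0],:d.shape[1]]
    P=np.stack([(u-c["cx"])/c["fx"]*d,(v-c["cy"])/c["fy"]*d,d],-1)
    P=(P-t)@R; P[d==0]=np.nan
    return P
def proj(c,X):
    return cv2.projectPoints(np.array(X,float).reshape(-1,3),np.array(c["rvec"],float),np.array(c["tvec"],float),np.array([[c["fx"],0,c["cx"]],[0,c["fy"],c["cy"]],[0,0,1]],float),None)[0].reshape(-1,2)
def rect(p):
    (x,y),(w,h),a=cv2.minAreaRect(p[:,:2].astype(np.float32)*1000)
    if w<h: w,h,a=h,w,a+90
    return np.round([x,y,w,h,(a+90)%180-90],1)
E
cat > m.py <<'E'
from h import *
import sys
c=dict(np.load("/tmp/top0.npz"));P=cloud(c)
Z=P[...,2]
print("bench z",[np.round(Z[y,x],4) for x,y in((150,330),(350,80),(500,150),(275,230))])
boxes=dict(yl=(120,160,178,200),ys=(178,188,208,230),yb=(165,235,222,285),grey=(294,192,328,236),scan=(345,185,380,235),white=(395,192,427,236),brown=(442,192,490,242),tape=(225,188,268,228),board=(370,108,418,172),mat=(212,112,336,165))
for n,(a,b,e,f) in boxes.items():
    p=P[b:f,a:e].reshape(-1,3);p=p[np.isfinite(p[:,2])];z=p[:,2]
    top=np.percentile(z[z>0.015] if (z>.015).sum()>50 else z,90)
    q=p[abs(z-top)<0.006]
    print(n,"top",top.round(4),len(q),rect(q))
E
python3 m.py
```

```text
bench z [np.float64(-0.0017), np.float64(-0.0008), np.float64(0.0034), np.float64(0.0016)]
yl top 0.0606 893 [517.9 502.  103.9  64.2  88.4]
ys top 0.0482 532 [442.3 384.5  79.8  52.    4.5]
yb top 0.0609 940 [301.3 370.9 102.6  64.9  62.2]
grey top 0.048 507 [430.8  62.3  79.6  49.7 -18.2]
scan top 0.0317 449 [447.  -86.1 109.1  54.4   5.7]
white top 0.0375 504 [ 435.2 -216.2   79.5   51.1   12. ]
brown top 0.0622 800 [ 428.6 -369.3  100.4   61.7   19.2]
tape top 0.0508 462 [444.9 238.9  88.4  87.8 -33.3]
board top 0.0272 306 [ 647.9 -175.5  150.1  110.1    2.6]
mat top 0.0604 120 [650.4 166.9 288.   22.3 -87.1]
```

```bash
python3 - <<'E'
import cv2
i=cv2.imread("pics/top0.png")
cv2.imwrite("pics/a.png",cv2.resize(i[100:175,205:425],None,fx=3.6,fy=3.6,interpolation=cv2.INTER_CUBIC))
cv2.imwrite("pics/b.png",cv2.resize(i[180:250,285:495],None,fx=3.8,fy=3.8,interpolation=cv2.INTER_CUBIC))
E
```

```text
(no output)
```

View pics/a.png

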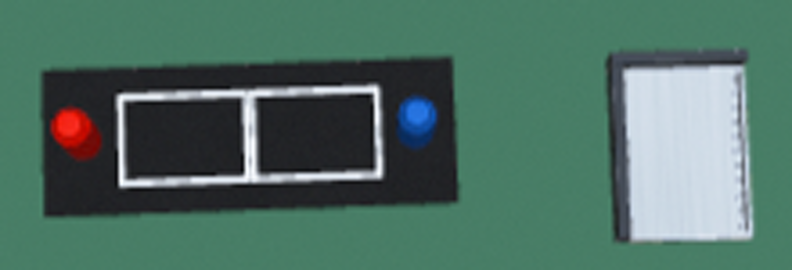

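View pics/b.png

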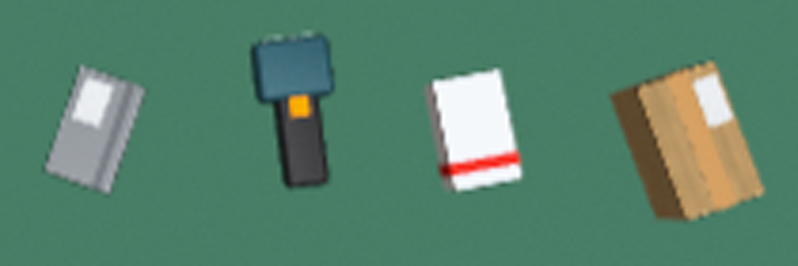

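```bash
python3 - <<'E'
from h import *
c=dict(np.load("/tmp/top0.npz"));P=cloud(c)
B=c["pixels"].astype(int)
b,g,r_=B[...,0],B[...,1],B[...,2]
def sub(m,a,b0,e,f,lo,hi):
    mm=np.zeros_like(m);mm[b0:f,a:e]=m[b0:f,a:e];return P[mm&(P[...,2]>lo)&(P[...,2]<hi)]
q=sub((r_>150)&(g<80),212,112,240,160,.05,.07);print("red",len(q),q.mean(0),rect(q))
q=sub((b>150)&(r_<80),305,112,336,160,.05,.07);print("blue",len(q),q.mean(0),rect(q))
# mat black
q=sub((B.max(-1)<60),212,110,336,165,-.01,.02);print("mat",len(q),rect(q),np.median(q[:,2]))
q=sub((B.min(-1)>170),232,115,318,160,-.01,.02);print("outl",len(q),rect(q))
# fences in board: points high
q=sub(np.ones_like(b,bool),370,108,418,172,.0195,.04);
print("fence",len(q),rect(q))
q2=sub((B.min(-1)>110),370,108,418,172,.0,.019);print("plate",len(q2),rect(q2),np.median(q2[:,2]))
E
```

```text
red 72 [0.64087809 0.29859166 0.05692891] [641.2 298.9  24.1  21.3 -89.5]
blue 62 [0.65481044 0.03504629 0.05763905] [655.2  34.3  23.7  21.5 -76.2]
mat 3564 [649.5 168.  328.2 118.3 -86.8] 0.004266736643184077
outl 361 [650.1 167.6 208.   76.2 -87.2]
fence 333 [ 647.9 -175.5  150.1  110.1    2.6]
plate 1615 [ 642.2 -184.3  141.1  100.6    2.5] 0.009882786457757779
```

```bash
cat > plan.py <<'E'
# usage: plan.py x y z yaw nrows [maxmm]: prints round-number rows from the measured pose
import sys,numpy as np
from scipy.spatial.transform import Rotation as Ro
from plant import r
s=r.get_state();p=np.array(s["tcp_pos"]);R=Ro.from_euler("xyz",s["eef_rot"],degrees=True)
print("t",round(s["time_s"],2),"p",p.round(4),"rot",s["eef_rot"].round(1),"w",round(s["gripper_width"],4),"F",np.round(s["contact_force"],1),"j",np.round(s["joints"],0))
if len(sys.argv)>4:
    x,y,z,yaw=map(float,sys.argv[1:5]);n=int(sys.argv[5])
    T=Ro.from_euler("xyz",[180,0,yaw],degrees=True)
    S=[];W=[];g=np.array([x,y,z]);p0=p.copy()
    wt=(R.inv()*T).as_rotvec()
    for i in range(n):
        pt=p0+(g-p0)*(i+1)/n
        d=np.round(R.inv().apply(pt-p)/.1,3); w=np.round((R.inv()*T).as_rotvec()/(n-i)/1.5,4)
        p=p+R.apply(d*.1);R=R*Ro.from_rotvec(w*1.5);S.append(d.tolist());W.append(w.tolist())
    print(S);print(W);print("resid mm",((g-p)*1000).round(2),"max mm",max(np.linalg.norm(a)*100 for a in S).round(1),"deg/row",np.degrees(np.linalg.norm(wt))/n)
E
python3 plan.py 0.4286 -0.3693 0.12 -160.8 8
```

```text
t 0.1 p [ 0.2159 -0.6391  0.2397] rot [ 179.9   -0.  -161.3] w 0.0877 F [-0.6 -0.3  0.4] j [-55.  21.   1.  -0. -70. -17.]
[[-0.36, 0.234, 0.15], [-0.36, 0.234, 0.15], [-0.36, 0.233, 0.15], [-0.361, 0.234, 0.15], [-0.361, 0.232, 0.149], [-0.361, 0.232, 0.15], [-0.362, 0.232, 0.15], [-0.362, 0.232, 0.15]]
[[0.0001, -0.0, -0.0008], [0.0001, -0.0, -0.0008], [0.0001, -0.0, -0.0008], [0.0001, -0.0, -0.0008], [0.0001, -0.0, -0.0008], [0.0002, -0.0, -0.0008], [0.0001, -0.0, -0.0007], [0.0002, -0.0001, -0.0008]]
resid mm [-0.   -0.05  0.04] max mm 45.6 deg/row 0.06825113117038227
```

Emit:
{"api": "apply_moves", "payload": {"slide": [[-0.36,0.234,0.15],[-0.36,0.234,0.15],[-0.36,0.234,0.15],[-0.36,0.233,0.15],[-0.36,0.232,0.15],[-0.36,0.232,0.15],[-0.36,0.232,0.15],[-0.36,0.232,0.15]], "turn": [[0,0,-0.0008],[0,0,-0.0008],[0,0,-0.0008],[0,0,-0.0008],[0,0,-0.0008],[0,0,-0.0008],[0,0,-0.0008],[0,0,-0.0008]], "jaw": [0,0,0,0,0,0,0,0], "newtons": 20}}

```text
time_s: 0.9
tcp_pos: [0.4288, -0.3683, 0.1199]
eef_rot: [180.0, -0.0, -160.8]
contact_force: [0.4, -0.9, 0.1]
gripper_width: 0.0876
```

```bash
python3 - <<'E'
from plant import r
import cv2,numpy as np
c=r.capture("wrist");cv2.imwrite("pics/w1.png",c["pixels"]);np.savez("/tmp/w1.npz",**c)
E
python3 plan.py 0.4286 -0.3693 0.04 -160.8 6
```

```text
t 0.95 p [ 0.4309 -0.3643  0.1175] rot [ 179.9   -0.  -160.7] w 0.0871 F [ 0.4  3.4 -3.3] j [-20.  17. -23.  -0. -51. -50.]
[[0.006, -0.007, 0.129], [0.007, -0.007, 0.129], [0.006, -0.006, 0.13], [0.006, -0.007, 0.129], [0.007, -0.007, 0.129], [0.006, -0.006, 0.129]]
[[0.0003, -0.0001, 0.0002], [0.0003, -0.0001, 0.0002], [0.0002, -0.0001, 0.0002], [0.0003, -0.0001, 0.0002], [0.0002, -0.0, 0.0003], [0.0003, -0.0001, 0.0002]]
resid mm [ 0.01 -0.03 -0.01] max mm 13.0 deg/row 0.03041143897157221
```

View pics/w1.png

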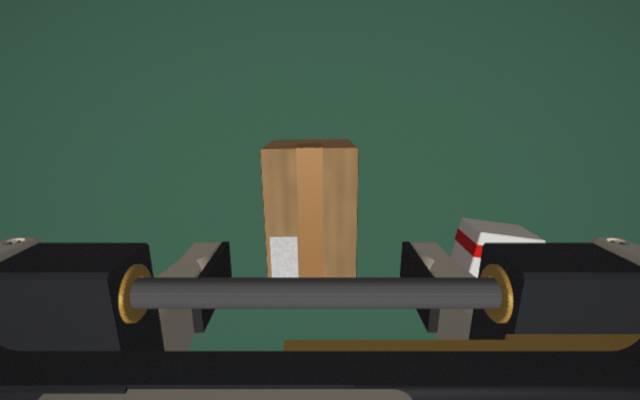

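The wrist view shows the carton (262–357, 150–280) square and nearly centred between the fingers at columns 215 and 415. I'll go straight down and close.

Emit:
{"api": "apply_moves", "payload": {"slide": [[0,0,0],[0,0,0.2],[0,0,0.2],[0,0,0.2],[0,0,0.2],[0,0,0],[0,0,0],[0,0,0]], "turn": [[0,0,0],[0,0,0],[0,0,0],[0,0,0],[0,0,0],[0,0,0],[0,0,0],[0,0,0]], "jaw": [0,0,0,0,0,0.1,0.7,0.7], "newtons": 20}}

```text
time_s: 1.75
tcp_pos: [0.4286, -0.3706, 0.0417]
eef_rot: [-179.9, 0.1, -160.8]
contact_force: [0.3, 0.0, -0.3]
gripper_width: 0.0695
```

Emit:
{"api": "apply_moves", "payload": {"slide": [[0,0,0],[0,0,0],[0,0,0]], "turn": [[0,0,0],[0,0,0],[0,0,0]], "jaw": [0.7,0.7,0.7]}}

```text
time_s: 2.05
tcp_pos: [0.4288, -0.3705, 0.0418]
eef_rot: [-179.9, 0.1, -160.8]
contact_force: [-1.9, -1.3, 7.2]
gripper_width: 0.0602
```

```bash
python3 plan.py 0.4286 -0.3693 0.12 -160.8 3
```

```text
t 2.05 p [ 0.4288 -0.3705  0.0418] rot [-1.799e+02  1.000e-01 -1.608e+02] w 0.0602 F [-1.9 -1.3  7.2] j [-21.  22. -27.   0. -41. -50.]
[[-0.001, 0.003, -0.261], [-0.001, 0.004, -0.26], [-0.001, 0.004, -0.261]]
[[-0.0004, 0.0003, 0.0001], [-0.0004, 0.0003, 0.0002], [-0.0003, 0.0002, 0.0001]]
resid mm [-0.01 -0.01  0.01] max mm 26.1 deg/row 0.04145321323215144
```

Emit:
{"api": "apply_moves", "payload": {"slide": [[0,0,-0.1],[0,0,-0.25],[0,0,-0.25],[0,0,-0.2],[0,0,0]], "turn": [[0,0,0],[0,0,0],[0,0,0],[0,0,0],[0,0,0]], "jaw": [0.7,0.7,0.7,0.7,0.7]}}

```text
time_s: 2.55
tcp_pos: [0.4296, -0.3705, 0.1239]
eef_rot: [-179.8, 0.2, -160.7]
contact_force: [0.7, -0.3, -2.0]
gripper_width: 0.0603
```

```bash
python3 plan.py 0.6566 -0.1661 0.11 -177.4 8
```

```text
t 2.55 p [ 0.4296 -0.3705  0.1239] rot [-179.8    0.2 -160.7] w 0.0603 F [ 0.7 -0.3 -2. ] j [-21.  16. -22.   0. -51. -50.]
[[-0.352, 0.148, 0.018], [-0.347, 0.16, 0.018], [-0.34, 0.173, 0.018], [-0.334, 0.185, 0.018], [-0.327, 0.197, 0.017], [-0.32, 0.209, 0.018], [-0.312, 0.22, 0.018], [-0.304, 0.231, 0.017]]
[[-0.0002, 0.0003, 0.0242], [-0.0003, 0.0003, 0.0242], [-0.0002, 0.0003, 0.0242], [-0.0003, 0.0004, 0.0242], [-0.0002, 0.0003, 0.0242], [-0.0003, 0.0004, 0.0242], [-0.0002, 0.0003, 0.0243], [-0.0003, 0.0004, 0.0242]]
resid mm [-0.05  0.04  0.01] max mm 38.3 deg/row 2.081601366003822
```

Emit:
{"api": "apply_moves", "payload": {"slide": [[-0.352,0.148,0.018],[-0.347,0.16,0.018],[-0.34,0.173,0.018],[-0.334,0.185,0.018],[-0.327,0.197,0.018],[-0.32,0.209,0.018],[-0.312,0.22,0.018],[-0.304,0.231,0.018]], "turn": [[0,0,0.0242],[0,0,0.0242],[0,0,0.0242],[0,0,0.0242],[0,0,0.0242],[0,0,0.0242],[0,0,0.0242],[0,0,0.0242]], "jaw": [0.7,0.7,0.7,0.7,0.7,0.7,0.7,0.7]}}

```text
time_s: 3.35
tcp_pos: [0.6555, -0.1642, 0.105]
eef_rot: [180.0, -0.1, -177.5]
contact_force: [0.4, -0.1, -2.3]
gripper_width: 0.0599
```

Emit:
{"api": "apply_moves", "payload": {"slide": [[0,0,0],[0,0,0],[0,0,0]], "turn": [[0,0,0],[0,0,0],[0,0,0]], "jaw": [0.7,0.7,0.7]}}

```text
time_s: 3.65
tcp_pos: [0.6542, -0.1658, 0.1053]
eef_rot: [180.0, -0.1, -177.4]
contact_force: [-0.1, -0.7, -2.1]
gripper_width: 0.0601
```

```bash
python3 plan.py 0.6566 -0.1661 0.053 -177.4 4;python3 - <<'E'
from plant import r
import cv2,numpy as np
for n in("top","side"):
    c=r.capture(n);np.savez(f"/tmp/{n}1.npz",**c);p=c["pixels"];p=p[90:240,340:520] if n=="top" else p[90:240,220:420]
    cv2.imwrite(f"pics/{n}1.png",cv2.resize(p,None,fx=3.8,fy=3.8))
E
```

```text
t 3.65 p [ 0.6542 -0.1658  0.1053] rot [ 1.800e+02 -1.000e-01 -1.774e+02] w 0.0601 F [-0.1 -0.7 -2.1] j [  2.  27.  -9.  -0. -55. -90.]
[[-0.006, -0.001, 0.131], [-0.006, -0.001, 0.13], [-0.006, -0.001, 0.131], [-0.006, -0.001, 0.131]]
[[0.0001, -0.0003, -0.0001], [0.0, -0.0003, -0.0001], [0.0001, -0.0003, -0.0001], [0.0, -0.0004, -0.0]]
resid mm [ 0.04 -0.04  0.03] max mm 13.1 deg/row 0.028333190449925036
```

View pics/side1.png

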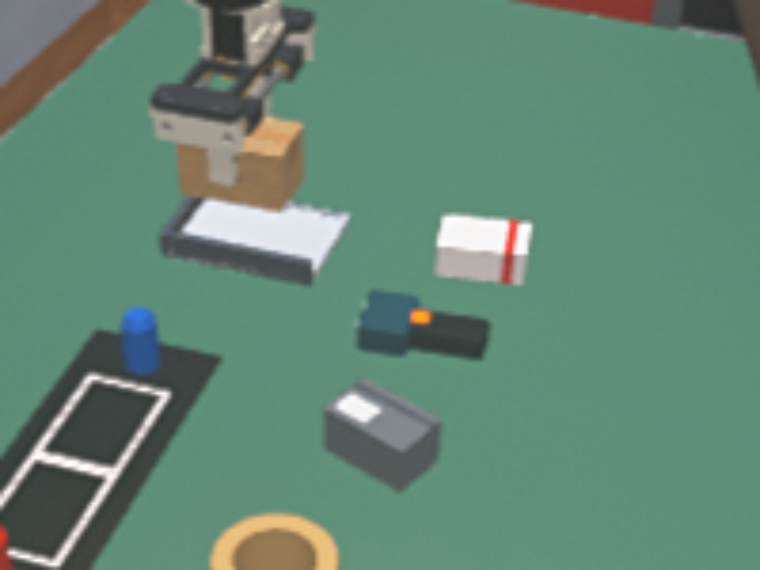

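View pics/top1.png

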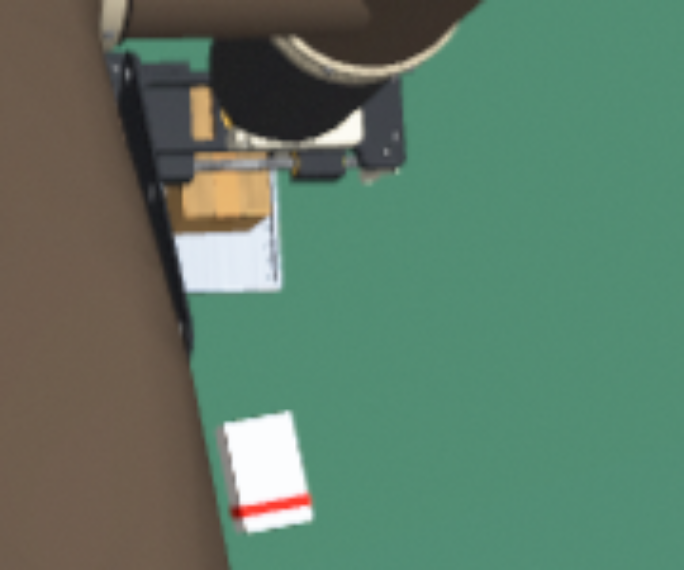

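The carton hangs level over the board, short of both fences, and nothing else has moved. I'll lower it.

Emit:
{"api": "apply_moves", "payload": {"slide": [[0,0,0.15],[0,0,0.2],[0,0,0.12],[0,0,0.03],[0,0,0],[0,0,0]], "turn": [[0,0,0],[0,0,0],[0,0,0],[0,0,0],[0,0,0],[0,0,0]], "jaw": [0.7,0.7,0.7,0.7,0.7,0.7]}}

```text
time_s: 4.35
tcp_pos: [0.6557, -0.1658, 0.0567]
eef_rot: [-180.0, 0.0, -177.4]
contact_force: [1.0, -0.7, -2.0]
gripper_width: 0.0597
```

Emit:
{"api": "apply_moves", "payload": {"slide": [[0,0,0.01],[0,0,0.01],[0,0,0]], "turn": [[0,0,0],[0,0,0],[0,0,0]], "jaw": [0.7,0.7,0.7]}}

```text
time_s: 4.65
tcp_pos: [0.6554, -0.1656, 0.0544]
eef_rot: [180.0, 0.0, -177.4]
contact_force: [0.4, 0.2, -2.5]
gripper_width: 0.0602
```

Emit:
{"api": "apply_moves", "payload": {"slide": [[0,0,0.01],[0,0,0.01],[0,0,0]], "turn": [[0,0,0],[0,0,0],[0,0,0]], "jaw": [0.7,0.7,0.7]}}

```text
time_s: 4.95
tcp_pos: [0.6552, -0.1656, 0.052]
eef_rot: [180.0, -0.0, -177.4]
contact_force: [-0.8, 0.4, -1.7]
gripper_width: 0.0599
```

Emit:
{"api": "apply_moves", "payload": {"slide": [[0,0,0.01],[0,0,0],[0,0,0]], "turn": [[0,0,0],[0,0,0],[0,0,0]], "jaw": [0.7,0.7,0.7]}}

```text
time_s: 5.25
tcp_pos: [0.6552, -0.1657, 0.0518]
eef_rot: [-180.0, 0.0, -177.4]
contact_force: [-3.4, 1.5, 5.7]
gripper_width: 0.06
```

Emit:
{"api": "apply_moves", "payload": {"slide": [[-0.01,0,-0.005],[-0.01,0,0],[-0.01,0,0],[-0.01,0,0],[-0.01,0,0],[0,0,0]], "turn": [[0,0,0],[0,0,0],[0,0,0],[0,0,0],[0,0,0],[0,0,0]], "jaw": [0.7,0.7,0.7,0.7,0.7,0.7]}}

```text
time_s: 5.85
tcp_pos: [0.66, -0.1657, 0.0518]
eef_rot: [-180.0, -0.0, -177.4]
contact_force: [-3.9, -0.9, 5.7]
gripper_width: 0.0598
```

Emit:
{"api": "apply_moves", "payload": {"slide": [[0,0.01,0],[0,0.01,0],[0,0.01,0],[0,0.01,0],[0,0,0]], "turn": [[0,0,0],[0,0,0],[0,0,0],[0,0,0],[0,0,0]], "jaw": [0.7,0.7,0.7,0.7,0.7]}}

```text
time_s: 6.35
tcp_pos: [0.6607, -0.1625, 0.0519]
eef_rot: [-179.9, 0.1, -177.4]
contact_force: [1.3, -6.9, 0.9]
gripper_width: 0.0599
```

Emit:
{"api": "apply_moves", "payload": {"slide": [[0,0.01,0],[0,0.01,0],[0,0,0]], "turn": [[0,0,0],[0,0,0],[0,0,0]], "jaw": [0.7,0.7,0.7]}}

```text
time_s: 6.65
tcp_pos: [0.6601, -0.1619, 0.052]
eef_rot: [-179.9, -0.0, -177.5]
contact_force: [-0.8, -13.8, 1.4]
gripper_width: 0.0597
```

Emit:
{"api": "apply_moves", "payload": {"slide": [[-0.01,0,0],[-0.01,0,0],[0,0,0]], "turn": [[0,0,0],[0,0,0],[0,0,0]], "jaw": [0.7,0.7,0.7]}}

```text
time_s: 6.95
tcp_pos: [0.6603, -0.1619, 0.0521]
eef_rot: [-179.9, -0.2, -177.5]
contact_force: [-7.3, -12.1, 6.8]
gripper_width: 0.0596
```

Emit:
{"api": "apply_moves", "payload": {"slide": [[-0.01,0,0],[-0.01,0,0],[-0.01,0,0],[0,0,0]], "turn": [[0,0,0],[0,0,0],[0,0,0],[0,0,0]], "jaw": [0.7,0.7,0.7,0.7]}}

```text
time_s: 7.35
tcp_pos: [0.6606, -0.1619, 0.0522]
eef_rot: [-179.9, -0.5, -177.5]
contact_force: [-15.5, -10.2, 15.3]
gripper_width: 0.0598
```

```bash
python3 plan.py;python3 - <<'E'
from plant import r
import cv2,numpy as np
for n in("top","side"):
    c=r.capture(n);np.savez(f"/tmp/{n}1.npz",**c);p=c["pixels"];p=p[90:190,340:460] if n=="top" else p[110:190,240:340]
    cv2.imwrite(f"pics/{n}2.png",cv2.resize(p,None,fx=6,fy=6))
E
```

```text
t 7.35 p [ 0.6606 -0.1619  0.0522] rot [-179.9   -0.5 -177.5] w 0.0598 F [-15.5 -10.2  15.3] j [  3.  30. -10.   0. -50. -90.]
```

View pics/side2.png

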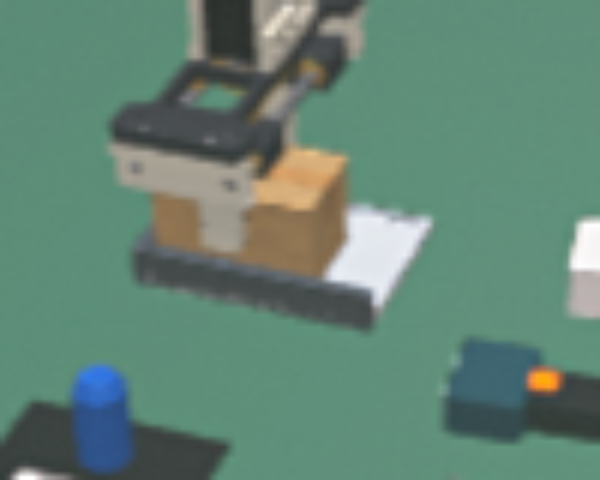

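The brown carton sits in the corner against both fences, and stiff reaction forces confirm it in x and y. I'll relieve the push and release.

Emit:
{"api": "apply_moves", "payload": {"slide": [[0.02,-0.01,0],[0.01,0,-0.005],[0,0,0]], "turn": [[0,0,0],[0,0,0],[0,0,0]], "jaw": [0.7,0.7,0.7]}}

```text
time_s: 7.75
tcp_pos: [0.6605, -0.162, 0.0521]
eef_rot: [-179.9, -0.2, -177.5]
contact_force: [-4.3, -9.1, 4.2]
gripper_width: 0.06
```

Emit:
{"api": "apply_moves", "payload": {"slide": [[0,0,0],[0,0,0],[0,0,0],[0,0,0]], "turn": [[0,0,0],[0,0,0],[0,0,0],[0,0,0]], "jaw": [0.15,0,0,0]}}

```text
time_s: 8.15
tcp_pos: [0.6623, -0.1599, 0.052]
eef_rot: [180.0, 0.0, -177.4]
contact_force: [-0.0, -0.0, 0.2]
gripper_width: 0.0848
```

Emit:
{"api": "apply_moves", "payload": {"slide": [[0,0,-0.1],[0,0,-0.25],[0,0,-0.25],[0,0,-0.1],[0,0,0]], "turn": [[0,0,0],[0,0,0],[0,0,0],[0,0,0],[0,0,0]], "jaw": [0,0,0,0,0]}}

```text
time_s: 8.65
tcp_pos: [0.6633, -0.1603, 0.1247]
eef_rot: [-180.0, 0.2, -177.4]
contact_force: [-1.0, -0.3, -0.3]
gripper_width: 0.0881
```

```bash
python3 plan.py 0.4352 -0.2162 0.12 -168 8
```

```text
t 8.65 p [ 0.6633 -0.1603  0.1247] rot [-180.     0.2 -177.4] w 0.0881 F [-1.  -0.3 -0.3] j [  3.  26.  -7.   0. -57. -90.]
[[0.288, -0.057, 0.005], [0.289, -0.051, 0.004], [0.29, -0.045, 0.005], [0.291, -0.039, 0.005], [0.292, -0.033, 0.006], [0.292, -0.027, 0.005], [0.293, -0.021, 0.006], [0.293, -0.015, 0.005]]
[[-0.0, 0.0003, -0.0137], [-0.0001, 0.0003, -0.0137], [-0.0, 0.0003, -0.0137], [-0.0001, 0.0004, -0.0137], [-0.0, 0.0003, -0.0137], [-0.0001, 0.0004, -0.0136], [-0.0, 0.0003, -0.0137], [-0.0001, 0.0004, -0.0136]]
resid mm [-0.02 -0.05 -0.02] max mm 29.4 deg/row 1.1756870860137913
```

Emit:
{"api": "apply_moves", "payload": {"slide": [[0.288,-0.057,0],[0.289,-0.051,0],[0.29,-0.045,0],[0.291,-0.039,0],[0.292,-0.033,0.01],[0.292,-0.027,0.01],[0.293,-0.021,0.01],[0.293,-0.015,0.01]], "turn": [[0,0,-0.0137],[0,0,-0.0137],[0,0,-0.0137],[0,0,-0.0137],[0,0,-0.0137],[0,0,-0.0137],[0,0,-0.0137],[0,0,-0.0137]], "jaw": [0,0,0,0,0,0,0,0]}}

```text
time_s: 9.45
tcp_pos: [0.4321, -0.2162, 0.1172]
eef_rot: [180.0, -0.1, -168.0]
contact_force: [0.7, -1.3, -0.1]
gripper_width: 0.0874
```

Emit:
{"api": "apply_moves", "payload": {"slide": [[0,0,0],[0,0,0]], "turn": [[0,0,0],[0,0,0]], "jaw": [0,0]}}

```text
time_s: 9.65
tcp_pos: [0.4334, -0.2163, 0.1179]
eef_rot: [180.0, -0.0, -168.0]
contact_force: [-0.0, -1.1, -0.8]
gripper_width: 0.0879
```

```bash
python3 plan.py 0.4352 -0.2162 0.022 -168 5; python3 - <<'E'
from plant import r
from h import *
for n in("top","side","wrist"):
    c=r.capture(n);np.savez(f"/tmp/{n}3.npz",**c);p=c["pixels"];cv2.imwrite(f"pics/{n}3.png",p)
c=dict(np.load("/tmp/top3.npz"));P=cloud(c)
p=P[105:178,365:425].reshape(-1,3);q=p[(p[:,2]>.06)&(p[:,2]<.08)];print(len(q),q[:,2].mean() if len(q) else 0,rect(q) if len(q) else 0)
q=p[(p[:,2]>.02)&(p[:,2]<.032)];print("fence",len(q),rect(q))
E
```

```text
t 9.65 p [ 0.4334 -0.2163  0.1179] rot [ 180.   -0. -168.] w 0.0879 F [-0.  -1.1 -0.8] j [ -3.  10. -32.  -0. -48. -75.]
[[-0.004, -0.001, 0.192], [-0.003, -0.0, 0.191], [-0.004, -0.001, 0.192], [-0.003, -0.001, 0.192], [-0.004, -0.0, 0.192]]
[[0.0, -0.0, -0.0001], [0.0, -0.0, -0.0001], [0.0, -0.0001, -0.0001], [0.0001, -0.0, -0.0001], [0.0, -0.0001, -0.0001]]
resid mm [-0.02 -0.03  0.03] max mm 19.2 deg/row 0.009034932175156071
811 0.06983889204472472 [ 660.4 -160.6  101.9   61.1    2.8]
fence 258 [ 653.3 -174.7  139.3  109.1    2.2]
```

View pics/top3.png

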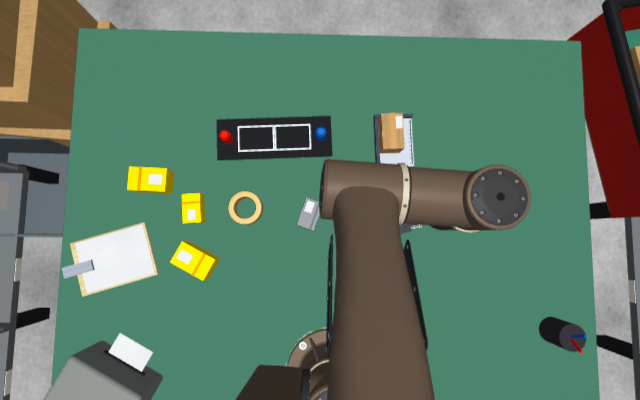

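View pics/wrist3.png

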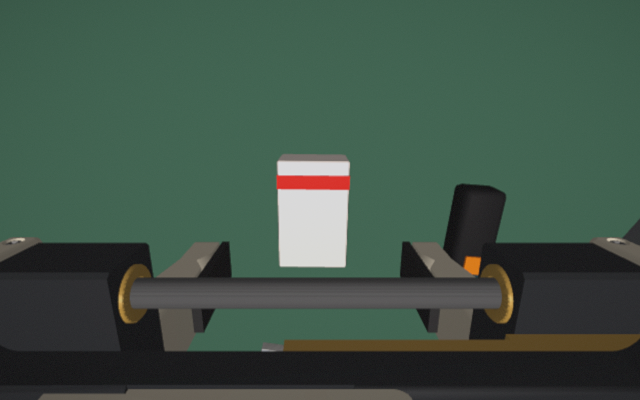

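The brown carton now measures (0.660, −0.161) at 2.8°, top 70 mm, which matches the TCP at home. In the wrist view the white carton (277–350, 158–266) is centred between the fingers, and the scanner handle at right is outside finger reach. I'll go down and grip.

Emit:
{"api": "apply_moves", "payload": {"slide": [[-0.01,0,0.2],[0,0,0.2],[0,0,0.2],[0,0,0.2],[0,0,0.12],[0,0,0.02],[0,0,0],[0,0,0]], "turn": [[0,0,0],[0,0,0],[0,0,0],[0,0,0],[0,0,0],[0,0,0],[0,0,0],[0,0,0]], "jaw": [0,0,0,0,0,0,0,0.8], "newtons": 15}}

```text
time_s: 10.6
tcp_pos: [0.4357, -0.216, 0.0246]
eef_rot: [-180.0, 0.0, -168.0]
contact_force: [-0.1, 0.1, 0.6]
gripper_width: 0.0835
```

Emit:
{"api": "apply_moves", "payload": {"slide": [[0,0,0],[0,0,0],[0,0,0],[0,0,0],[0,0,0]], "turn": [[0,0,0],[0,0,0],[0,0,0],[0,0,0],[0,0,0]], "jaw": [0.8,0.8,0.8,0.8,0.8]}}

```text
time_s: 11.1
tcp_pos: [0.4352, -0.2161, 0.0245]
eef_rot: [-180.0, 0.0, -168.0]
contact_force: [-0.0, 0.2, 2.1]
gripper_width: 0.0501
```

Emit:
{"api": "apply_moves", "payload": {"slide": [[0,0,-0.1],[0,0,-0.3],[0,0,-0.4],[0,0,-0.4],[0,0,-0.1],[0,0,0]], "turn": [[0,0,0],[0,0,0],[0,0,0],[0,0,0],[0,0,0],[0,0,0]], "jaw": [0.8,0.8,0.8,0.8,0.8,0.8]}}

```text
time_s: 11.7
tcp_pos: [0.4359, -0.216, 0.1564]
eef_rot: [-179.9, 0.2, -168.0]
contact_force: [-0.2, 0.6, -1.3]
gripper_width: 0.0495
```

```bash
python3 plan.py 0.6605 -0.1613 0.135 -177.3 8
```

```text
t 11.7 p [ 0.4359 -0.216   0.1564] rot [-179.9    0.2 -168. ] w 0.0495 F [-0.2  0.6 -1.3] j [ -3.   7. -30.  -0. -53. -75.]
[[-0.289, 0.009, 0.028], [-0.288, 0.014, 0.028], [-0.288, 0.02, 0.027], [-0.288, 0.026, 0.028], [-0.287, 0.032, 0.027], [-0.287, 0.038, 0.027], [-0.285, 0.044, 0.027], [-0.285, 0.049, 0.027]]
[[-0.0001, 0.0004, 0.0135], [-0.0001, 0.0004, 0.0135], [-0.0001, 0.0004, 0.0135], [-0.0, 0.0003, 0.0135], [-0.0001, 0.0004, 0.0135], [-0.0, 0.0003, 0.0136], [-0.0001, 0.0004, 0.0135], [-0.0, 0.0003, 0.0136]]
resid mm [ 0.02 -0.01  0.  ] max mm 29.1 deg/row 1.162678396252983
```

Emit:
{"api": "apply_moves", "payload": {"slide": [[-0.289,0.009,0.02],[-0.288,0.014,0.02],[-0.288,0.02,0.02],[-0.288,0.026,0.02],[-0.287,0.032,0.03],[-0.287,0.038,0.03],[-0.285,0.044,0.03],[-0.285,0.049,0.03]], "turn": [[0,0,0.0135],[0,0,0.0135],[0,0,0.0135],[0,0,0.0135],[0,0,0.0135],[0,0,0.0135],[0,0,0.0135],[0,0,0.0135]], "jaw": [0.8,0.8,0.8,0.8,0.8,0.8,0.8,0.8]}}

```text
time_s: 12.5
tcp_pos: [0.6593, -0.1607, 0.1314]
eef_rot: [180.0, -0.2, -177.4]
contact_force: [-0.1, -0.0, -0.1]
gripper_width: 0.0499
```

Emit:
{"api": "apply_moves", "payload": {"slide": [[0,0,0],[0,0,0],[0,0,0]], "turn": [[0,0,0],[0,0,0],[0,0,0]], "jaw": [0.8,0.8,0.8]}}

```text
time_s: 12.8
tcp_pos: [0.6581, -0.1613, 0.1328]
eef_rot: [180.0, -0.2, -177.3]
contact_force: [-0.5, 0.7, -1.6]
gripper_width: 0.0498
```

```bash
python3 plan.py 0.6605 -0.1613 0.097 -177.3 3
```

```text
t 12.8 p [ 0.6581 -0.1613  0.1328] rot [ 180.    -0.2 -177.3] w 0.0498 F [-0.5  0.7 -1.6] j [  3.  25.  -7.  -0. -58. -90.]
[[-0.008, -0.0, 0.119], [-0.008, -0.001, 0.119], [-0.009, 0.0, 0.12]]
[[0.0001, -0.0006, 0.0], [0.0001, -0.0006, 0.0], [0.0, -0.0005, 0.0001]]
resid mm [-0.04  0.01  0.04] max mm 12.0 deg/row 0.05051442556316622
```

Emit:
{"api": "apply_moves", "payload": {"slide": [[-0.01,0,0.12],[-0.01,0,0.12],[0,0,0.11],[0,0,0],[0,0,0]], "turn": [[0,0,0],[0,0,0],[0,0,0],[0,0,0],[0,0,0]], "jaw": [0.8,0.8,0.8,0.8,0.8]}}

```text
time_s: 13.3
tcp_pos: [0.6611, -0.1613, 0.0986]
eef_rot: [-180.0, -0.1, -177.3]
contact_force: [0.3, -0.4, -1.5]
gripper_width: 0.0496
```

Emit:
{"api": "apply_moves", "payload": {"slide": [[0,0,0.01],[0,0,0.01],[0,0,0],[0,0,0]], "turn": [[0,0,0],[0,0,0],[0,0,0],[0,0,0]], "jaw": [0.8,0.8,0.8,0.8]}}

```text
time_s: 13.7
tcp_pos: [0.6616, -0.1611, 0.0974]
eef_rot: [180.0, 0.0, -177.3]
contact_force: [0.9, -0.3, -1.3]
gripper_width: 0.0499
```

Emit:
{"api": "apply_moves", "payload": {"slide": [[0,0,0.01],[0,0,0.01],[0,0,0],[0,0,0]], "turn": [[0,0,0],[0,0,0],[0,0,0],[0,0,0]], "jaw": [0.8,0.8,0.8,0.8]}}

```text
time_s: 14.1
tcp_pos: [0.6614, -0.1611, 0.0951]
eef_rot: [180.0, -0.0, -177.3]
contact_force: [-0.0, -0.3, -1.5]
gripper_width: 0.0501
```

Emit:
{"api": "apply_moves", "payload": {"slide": [[0,0,0.01],[0,0,0],[0,0,0]], "turn": [[0,0,0],[0,0,0],[0,0,0]], "jaw": [0.8,0.8,0.8]}}

```text
time_s: 14.4
tcp_pos: [0.6616, -0.1611, 0.0945]
eef_rot: [-180.0, 0.0, -177.3]
contact_force: [-1.0, 0.4, 3.0]
gripper_width: 0.05
```

Contact came at the expected height. I'll release and lift.

Emit:
{"api": "apply_moves", "payload": {"slide": [[0,0,0],[0,0,0],[0,0,0],[0,0,0],[0,0,-0.1],[0,0,-0.25],[0,0,-0.2],[0,0,0]], "turn": [[0,0,0],[0,0,0],[0,0,0],[0,0,0],[0,0,0],[0,0,0],[0,0,0],[0,0,0]], "jaw": [0.3,0.1,0,0,0,0,0,0]}}

```text
time_s: 15.2
tcp_pos: [0.6635, -0.1614, 0.1535]
eef_rot: [-179.9, 0.3, -177.2]
contact_force: [0.0, -1.2, 0.3]
gripper_width: 0.0876
```

```bash
python3 plan.py 0.62 0.02 0.17 -90 12; python3 - <<'E'
from plant import r
from h import *
c=r.capture("side");p=c["pixels"][90:200,220:370];cv2.imwrite("pics/side4.png",cv2.resize(p,None,fx=5,fy=5))
E
```

```text
t 15.2 p [ 0.6635 -0.1614  0.1535] rot [-179.9    0.3 -177.2] w 0.0876 F [ 0.  -1.2  0.3] j [  3.  25.  -5.   0. -60. -90.]
[[0.029, 0.153, -0.014], [0.009, 0.155, -0.014], [-0.01, 0.155, -0.014], [-0.03, 0.153, -0.014], [-0.049, 0.147, -0.014], [-0.067, 0.14, -0.013], [-0.085, 0.131, -0.014], [-0.1, 0.119, -0.014], [-0.115, 0.105, -0.013], [-0.127, 0.09, -0.014], [-0.137, 0.073, -0.014], [-0.145, 0.055, -0.013]]
[[-0.0003, 0.0002, -0.0846], [-0.0003, 0.0002, -0.0846], [-0.0003, 0.0002, -0.0846], [-0.0003, 0.0002, -0.0846], [-0.0003, 0.0002, -0.0846], [-0.0003, 0.0002, -0.0846], [-0.0003, 0.0002, -0.0846], [-0.0003, 0.0002, -0.0846], [-0.0003, 0.0002, -0.0846], [-0.0003, 0.0003, -0.0846], [-0.0004, 0.0002, -0.0846], [-0.0003, 0.0003, -0.0846]]
resid mm [0.01 0.01 0.05] max mm 15.7 deg/row 7.270868250009893
```

View pics/side4.png

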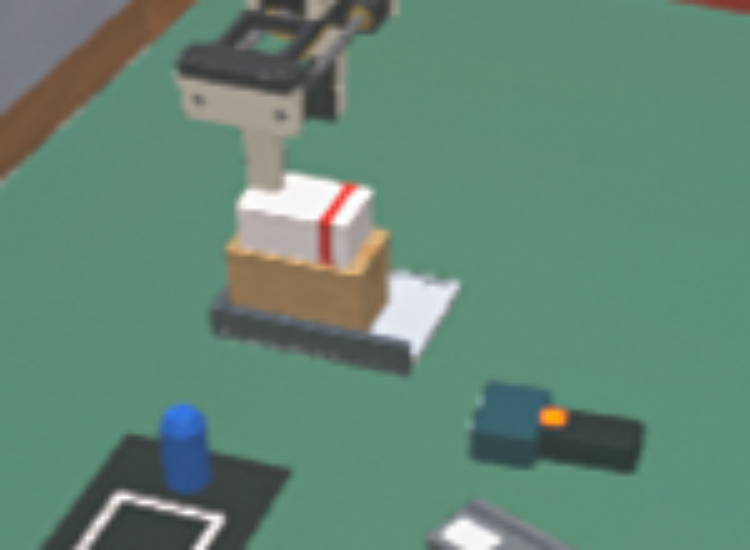

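White sits centred and square on brown. Now for grey.

```bash
python3 plan.py 0.4308 0.0623 0.15 -18.2 24
```

```text
t 15.25 p [ 0.6626 -0.1612  0.1517] rot [-180.     0.2 -177.3] w 0.0876 F [ 0.   0.5 -0.8] j [  3.  25.  -5.   0. -60. -90.]
[[0.092, 0.098, 0.0], [0.08, 0.107, 0.001], [0.067, 0.116, 0.0], [0.054, 0.124, 0.0], [0.039, 0.128, 0.001], [0.023, 0.132, 0.0], [0.009, 0.134, 0.001], [-0.008, 0.134, 0.0], [-0.022, 0.132, 0.001], [-0.038, 0.129, 0.001], [-0.052, 0.123, 0.0], [-0.066, 0.117, 0.001], [-0.08, 0.108, 0.001], [-0.091, 0.099, 0.0], [-0.102, 0.087, 0.001], [-0.111, 0.075, 0.001], [-0.119, 0.061, 0.001], [-0.126, 0.048, 0.001], [-0.13, 0.032, 0.0], [-0.133, 0.017, 0.001], [-0.134, 0.002, 0.001], [-0.134, -0.014, 0.001], [-0.131, -0.029, 0.0], [-0.127, -0.044, 0.001]]
[[-0.0002, 0.0, -0.0771], [-0.0002, 0.0, -0.0771], [-0.0002, 0.0, -0.0771], [-0.0002, 0.0, -0.0771], [-0.0002, 0.0, -0.0771], [-0.0002, 0.0, -0.0771], [-0.0002, 0.0, -0.0771], [-0.0002, 0.0, -0.0771], [-0.0002, 0.0, -0.0771], [-0.0002, 0.0, -0.0771], [-0.0002, 0.0001, -0.0771], [-0.0001, 0.0001, -0.0771], [-0.0001, 0.0, -0.0771], [-0.0002, 0.0, -0.0771], [-0.0002, 0.0001, -0.0772], [-0.0001, 0.0001, -0.0771], [-0.0001, 0.0, -0.0772], [-0.0002, 0.0, -0.0771], [-0.0002, 0.0001, -0.0772], [-0.0001, 0.0001, -0.0771], [-0.0001, 0.0, -0.0772], [-0.0002, 0.0, -0.0771], [-0.0002, 0.0001, -0.0772], [-0.0001, 0.0, -0.0771]]
resid mm [ 0.01 -0.05 -0.  ] max mm 13.5 deg/row 6.628070993724073
```

Emit:
{"api": "apply_moves", "payload": {"slide": [[0.092,0.098,-0.05],[0.08,0.107,-0.05],[0.067,0.116,0],[0.054,0.124,0],[0.039,0.128,0],[0.023,0.132,0],[0.009,0.134,0],[-0.008,0.134,0]], "turn": [[0,0,-0.0771],[0,0,-0.0771],[0,0,-0.0771],[0,0,-0.0771],[0,0,-0.0771],[0,0,-0.0771],[0,0,-0.0771],[0,0,-0.0771]], "jaw": [0,0,0,0,0,0,0,0]}}

```text
time_s: 16.05
tcp_pos: [0.5834, -0.0863, 0.1587]
eef_rot: [180.0, -0.0, -124.0]
contact_force: [0.4, 0.3, -0.4]
gripper_width: 0.0877
```

Emit:
{"api": "apply_moves", "payload": {"slide": [[-0.022,0.132,0],[-0.038,0.129,0],[-0.052,0.123,0],[-0.066,0.117,0],[-0.08,0.108,0],[-0.091,0.099,0],[-0.102,0.087,0.05],[-0.111,0.075,0.05]], "turn": [[0,0,-0.0771],[0,0,-0.0771],[0,0,-0.0771],[0,0,-0.0771],[0,0,-0.0771],[0,0,-0.0771],[0,0,-0.0771],[0,0,-0.0771]], "jaw": [0,0,0,0,0,0,0,0]}}

```text
time_s: 16.85
tcp_pos: [0.5062, -0.0118, 0.1488]
eef_rot: [180.0, 0.0, -71.0]
contact_force: [0.5, 0.9, -0.3]
gripper_width: 0.0879
```

Emit:
{"api": "apply_moves", "payload": {"slide": [[-0.119,0.061,0],[-0.126,0.048,0],[-0.13,0.032,0],[-0.133,0.017,0],[-0.134,0.002,0],[-0.134,-0.014,0],[-0.131,-0.029,0],[-0.127,-0.044,0]], "turn": [[0,0,-0.0771],[0,0,-0.0771],[0,0,-0.0771],[0,0,-0.0771],[0,0,-0.0771],[0,0,-0.0771],[0,0,-0.0771],[0,0,-0.0771]], "jaw": [0,0,0,0,0,0,0,0]}}

```text
time_s: 17.65
tcp_pos: [0.429, 0.0626, 0.1489]
eef_rot: [180.0, 0.0, -18.0]
contact_force: [0.1, 0.5, 0.4]
gripper_width: 0.088
```

Emit:
{"api": "apply_moves", "payload": {"slide": [[0,0,0],[0,0,0]], "turn": [[0,0,0],[0,0,0]], "jaw": [0,0]}}

```text
time_s: 17.85
tcp_pos: [0.4297, 0.0625, 0.1492]
eef_rot: [180.0, -0.0, -18.4]
contact_force: [0.2, -0.4, -0.2]
gripper_width: 0.0877
```

```bash
python3 plan.py 0.4308 0.0623 0.026 -18.2 6; python3 - <<'E'
from plant import r
import cv2,numpy as np
c=r.capture("wrist");cv2.imwrite("pics/w5.png",c["pixels"])
E
```

```text
t 17.85 p [0.4297 0.0625 0.1492] rot [180.   -0.  -18.4] w 0.0877 F [ 0.2 -0.4 -0.2] j [ 34.   2. -36.   0. -52.  37.]
[[0.002, -0.0, 0.205], [0.002, -0.0, 0.206], [0.002, -0.001, 0.205], [0.002, 0.0, 0.205], [0.002, -0.0, 0.205], [0.001, -0.0, 0.206]]
[[0.0, -0.0, -0.0003], [0.0, -0.0, -0.0003], [0.0, -0.0, -0.0003], [0.0, -0.0, -0.0003], [0.0, -0.0, -0.0003], [0.0, -0.0, -0.0003]]
resid mm [0.05 0.01 0.04] max mm 20.6 deg/row 0.025497971734678705
```

View pics/w5.png

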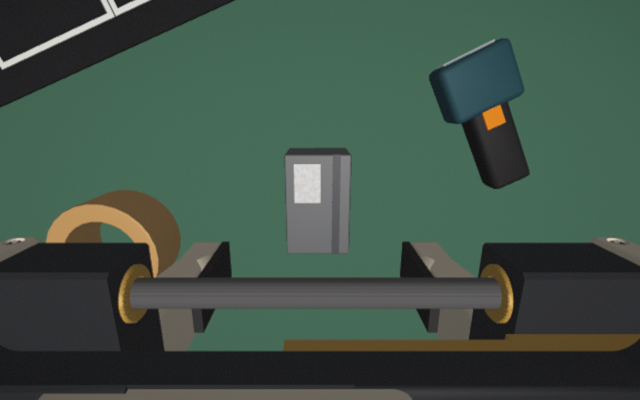

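The grey carton (286–350, 150–252) is centred between the fingers, and the tape and scanner are clear.

Emit:
{"api": "apply_moves", "payload": {"slide": [[0,0,0.2],[0,0,0.3],[0,0,0.3],[0,0,0.25],[0,0,0.15],[0,0,0.03],[0,0,0],[0,0,0]], "turn": [[0,0,0],[0,0,0],[0,0,0],[0,0,0],[0,0,0],[0,0,0],[0,0,0],[0,0,0]], "jaw": [0,0,0,0,0,0,0,0.8], "newtons": 20}}

```text
time_s: 18.7
tcp_pos: [0.4304, 0.0627, 0.0268]
eef_rot: [-180.0, -0.0, -18.3]
contact_force: [-0.4, 0.4, -0.4]
gripper_width: 0.0837
```

Emit:
{"api": "apply_moves", "payload": {"slide": [[0,0,0],[0,0,0],[0,0,0],[0,0,0],[0,0,0]], "turn": [[0,0,0],[0,0,0],[0,0,0],[0,0,0],[0,0,0]], "jaw": [0.8,0.8,0.8,0.8,0.8]}}

```text
time_s: 19.2
tcp_pos: [0.4295, 0.0623, 0.0264]
eef_rot: [180.0, 0.0, -18.2]
contact_force: [-1.2, -0.5, 5.8]
gripper_width: 0.0498
```

Emit:
{"api": "apply_moves", "payload": {"slide": [[0,0,-0.1],[0,0,-0.3],[0,0,-0.4],[0,0,-0.3],[0,0,-0.1],[0,0,0]], "turn": [[0,0,0],[0,0,0],[0,0,0],[0,0,0],[0,0,0],[0,0,0]], "jaw": [0.8,0.8,0.8,0.8,0.8,0.8]}}

```text
time_s: 19.8
tcp_pos: [0.4303, 0.063, 0.1476]
eef_rot: [-179.8, -0.1, -18.3]
contact_force: [0.7, 1.1, -2.4]
gripper_width: 0.0502
```

```bash
python3 plan.py 0.6470 0.2200 0.13 -86.9 14
```

```text
t 19.8 p [0.4303 0.063  0.1476] rot [-1.798e+02 -1.000e-01 -1.830e+01] w 0.0502 F [ 0.7  1.1 -2.4] j [ 34.   2. -36.  -0. -51.  37.]
[[0.112, -0.155, 0.013], [0.098, -0.164, 0.013], [0.084, -0.172, 0.014], [0.069, -0.178, 0.013], [0.053, -0.183, 0.013], [0.038, -0.188, 0.013], [0.021, -0.19, 0.013], [0.005, -0.191, 0.012], [-0.011, -0.19, 0.013], [-0.028, -0.19, 0.013], [-0.044, -0.186, 0.013], [-0.059, -0.181, 0.012], [-0.075, -0.176, 0.013], [-0.089, -0.169, 0.013]]
[[-0.0002, 0.0, 0.057], [-0.0002, -0.0, 0.0571], [-0.0002, -0.0, 0.057], [-0.0002, -0.0, 0.0571], [-0.0002, -0.0, 0.057], [-0.0002, -0.0, 0.0571], [-0.0002, -0.0, 0.057], [-0.0002, -0.0, 0.0571], [-0.0002, -0.0, 0.057], [-0.0002, -0.0, 0.0571], [-0.0001, -0.0, 0.057], [-0.0002, -0.0, 0.0571], [-0.0001, -0.0, 0.057], [-0.0002, -0.0001, 0.0571]]
resid mm [0.   0.03 0.04] max mm 19.2 deg/row 4.902893979506038
```

Emit:
{"api": "apply_moves", "payload": {"slide": [[0.112,-0.155,0],[0.098,-0.164,0],[0.084,-0.172,0],[0.069,-0.178,0.01],[0.053,-0.183,0.01],[0.038,-0.188,0.01],[0.021,-0.19,0.01],[0.005,-0.191,0.01]], "turn": [[0,0,0.057],[0,0,0.057],[0,0,0.057],[0,0,0.057],[0,0,0.057],[0,0,0.057],[0,0,0.057],[0,0,0.057]], "jaw": [0.8,0.8,0.8,0.8,0.8,0.8,0.8,0.8]}}

```text
time_s: 20.6
tcp_pos: [0.5529, 0.1522, 0.1384]
eef_rot: [179.8, 0.0, -57.7]
contact_force: [-0.2, 0.0, -2.1]
gripper_width: 0.0497
```

Emit:
{"api": "apply_moves", "payload": {"slide": [[-0.011,-0.19,0.02],[-0.028,-0.19,0.02],[-0.044,-0.186,0.02],[-0.059,-0.181,0.02],[-0.075,-0.176,0.02],[-0.089,-0.169,0.02],[0,0,0],[0,0,0]], "turn": [[0,0,0.057],[0,0,0.057],[0,0,0.057],[0,0,0.057],[0,0,0.057],[0,0,0.057],[0,0,0],[0,0,0]], "jaw": [0.8,0.8,0.8,0.8,0.8,0.8,0.8,0.8]}}

```text
time_s: 21.4
tcp_pos: [0.6451, 0.2191, 0.1261]
eef_rot: [179.8, -0.1, -86.8]
contact_force: [-0.1, 0.4, -2.7]
gripper_width: 0.0499
```

```bash
python3 plan.py 0.6470 0.2200 0.036 -86.9 6; python3 - <<'E'
from plant import r
import cv2,numpy as np
c=r.capture("side");p=c["pixels"][150:270,160:340];cv2.imwrite("pics/s6.png",cv2.resize(p,None,fx=4,fy=4))
E
```

```text
t 21.4 p [0.6451 0.2191 0.1261] rot [ 1.798e+02 -1.000e-01 -8.680e+01] w 0.0499 F [-0.1  0.4 -2.7] j [ 35.  26.  -6.  -0. -58. -32.]
[[-0.002, -0.004, 0.15], [-0.001, -0.003, 0.15], [-0.002, -0.004, 0.15], [-0.001, -0.004, 0.15], [-0.002, -0.003, 0.151], [-0.001, -0.003, 0.15]]
[[0.0005, -0.0002, 0.0002], [0.0005, -0.0002, 0.0002], [0.0004, -0.0002, 0.0002], [0.0005, -0.0002, 0.0002], [0.0004, -0.0002, 0.0002], [0.0005, -0.0002, 0.0002]]
resid mm [ 0.02 -0.01  0.03] max mm 15.1 deg/row 0.04694387567531246
```

View pics/s6.png

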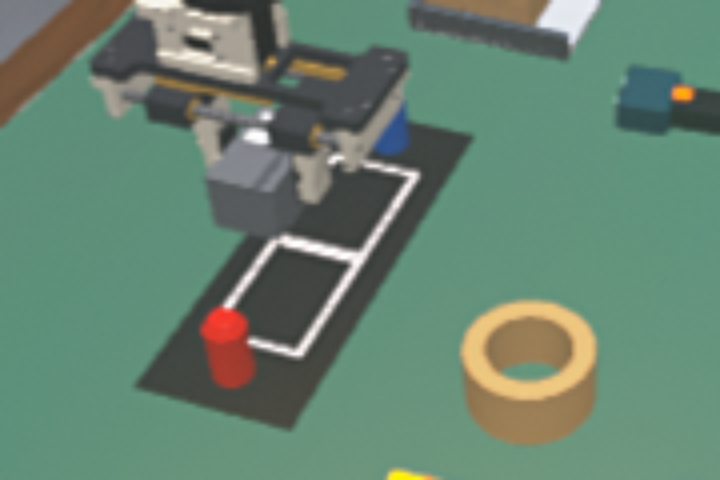

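Emit:
{"api": "apply_moves", "payload": {"slide": [[0,-0.01,0.2],[0,-0.01,0.25],[0,0,0.25],[0,0,0.15],[0,0,0.05],[0,0,0.01],[0,0,0],[0,0,0]], "turn": [[0,0,0],[0,0,0],[0,0,0],[0,0,0],[0,0,0],[0,0,0],[0,0,0],[0,0,0]], "jaw": [0.8,0.8,0.8,0.8,0.8,0.8,0.8,0.8]}}

```text
time_s: 22.25
tcp_pos: [0.649, 0.2201, 0.0395]
eef_rot: [-179.9, 0.1, -86.8]
contact_force: [0.1, 0.5, -1.8]
gripper_width: 0.0499
```

Emit:
{"api": "apply_moves", "payload": {"slide": [[0,0,0.01],[0,0,0.01],[0,0,0],[0,0,0]], "turn": [[0,0,0],[0,0,0],[0,0,0],[0,0,0]], "jaw": [0.8,0.8,0.8,0.8]}}

```text
time_s: 22.65
tcp_pos: [0.6483, 0.2197, 0.0362]
eef_rot: [-180.0, 0.0, -86.8]
contact_force: [0.2, 0.3, -3.0]
gripper_width: 0.0497
```

Emit:
{"api": "apply_moves", "payload": {"slide": [[0,0.01,0.015],[0,0,0.015],[0,0,0.015],[0,0,0],[0,0,0]], "turn": [[0,0,0],[0,0,0],[0,0,0],[0,0,0],[0,0,0]], "jaw": [0.8,0.8,0.8,0.8,0.8]}}

```text
time_s: 23.15
tcp_pos: [0.6473, 0.2196, 0.0315]
eef_rot: [180.0, -0.0, -86.8]
contact_force: [0.3, 0.6, -2.4]
gripper_width: 0.05
```

Emit:
{"api": "apply_moves", "payload": {"slide": [[0,0,0.01],[0,0,0.005],[0,0,0],[0,0,0]], "turn": [[0,0,0],[0,0,0],[0,0,0],[0,0,0]], "jaw": [0.8,0.8,0.8,0.8]}}

```text
time_s: 23.55
tcp_pos: [0.6474, 0.2197, 0.0305]
eef_rot: [-180.0, 0.0, -86.8]
contact_force: [-2.2, 0.4, 1.4]
gripper_width: 0.0499
```

Emit:
{"api": "apply_moves", "payload": {"slide": [[0,0,0],[0,0,0],[0,0,0],[0,0,0],[0,0,-0.1],[0,0,-0.4],[0,0,-0.4],[0,0,-0.1]], "turn": [[0,0,0],[0,0,0],[0,0,0],[0,0,0],[0,0,0],[0,0,0],[0,0,0],[0,0,0]], "jaw": [0.3,0.1,0,0,0,0,0,0]}}

```text
time_s: 24.35
tcp_pos: [0.6499, 0.2208, 0.1364]
eef_rot: [-179.6, 0.2, -86.8]
contact_force: [0.1, -0.5, 0.0]
gripper_width: 0.0876
```

```bash
python3 plan.py 0.4423 0.3845 0.14 4.5 16
```

```text
t 24.35 p [0.6499 0.2208 0.1364] rot [-179.6    0.2  -86.8] w 0.0876 F [ 0.1 -0.5  0. ] j [ 35.  26.  -6.   0. -58. -32.]
[[-0.109, 0.124, -0.003], [-0.122, 0.112, -0.003], [-0.131, 0.1, -0.002], [-0.142, 0.086, -0.003], [-0.148, 0.071, -0.002], [-0.156, 0.057, -0.003], [-0.16, 0.041, -0.002], [-0.163, 0.024, -0.003], [-0.165, 0.008, -0.002], [-0.165, -0.008, -0.002], [-0.164, -0.024, -0.002], [-0.16, -0.041, -0.002], [-0.155, -0.056, -0.003], [-0.149, -0.072, -0.002], [-0.141, -0.086, -0.002], [-0.132, -0.1, -0.002]]
[[-0.0003, -0.0002, -0.0664], [-0.0003, -0.0002, -0.0664], [-0.0004, -0.0002, -0.0664], [-0.0004, -0.0002, -0.0664], [-0.0004, -0.0001, -0.0664], [-0.0003, -0.0001, -0.0664], [-0.0003, -0.0002, -0.0664], [-0.0004, -0.0002, -0.0664], [-0.0003, -0.0001, -0.0664], [-0.0004, -0.0002, -0.0664], [-0.0003, -0.0001, -0.0663], [-0.0004, -0.0002, -0.0664], [-0.0003, -0.0001, -0.0663], [-0.0004, -0.0002, -0.0664], [-0.0003, -0.0001, -0.0663], [-0.0004, -0.0002, -0.0664]]
resid mm [-0.02 -0.03  0.02] max mm 16.6 deg/row 5.705132361351541
```

Emit:
{"api": "apply_moves", "payload": {"slide": [[-0.109,0.124,0],[-0.122,0.112,0],[-0.131,0.1,0],[-0.142,0.086,0],[-0.148,0.071,0],[-0.156,0.057,0],[-0.16,0.041,0],[-0.163,0.024,0]], "turn": [[0,0,-0.0664],[0,0,-0.0664],[0,0,-0.0664],[0,0,-0.0664],[0,0,-0.0664],[0,0,-0.0664],[0,0,-0.0664],[0,0,-0.0664]], "jaw": [0,0,0,0,0,0,0,0]}}

```text
time_s: 25.15
tcp_pos: [0.5432, 0.3021, 0.1308]
eef_rot: [-180.0, -0.0, -40.9]
contact_force: [0.3, 0.5, -0.5]
gripper_width: 0.0877
```

Emit:
{"api": "apply_moves", "payload": {"slide": [[-0.165,0.008,0],[-0.165,-0.008,0],[-0.164,-0.024,0],[-0.16,-0.041,0],[-0.155,-0.056,0],[-0.149,-0.072,0],[-0.141,-0.086,0],[-0.132,-0.1,0]], "turn": [[0,0,-0.0664],[0,0,-0.0664],[0,0,-0.0664],[0,0,-0.0664],[0,0,-0.0664],[0,0,-0.0664],[0,0,-0.0664],[0,0,-0.0664]], "jaw": [0,0,0,0,0,0,0,0]}}

```text
time_s: 25.95
tcp_pos: [0.4394, 0.3841, 0.1308]
eef_rot: [-180.0, -0.0, 4.7]
contact_force: [-0.7, 0.2, -0.5]
gripper_width: 0.0881
```

Emit:
{"api": "apply_moves", "payload": {"slide": [[0,0,0],[0,0,0],[0,0,0]], "turn": [[0,0,0],[0,0,0],[0,0,0]], "jaw": [0,0,0]}}

```text
time_s: 26.25
tcp_pos: [0.4403, 0.3834, 0.1304]
eef_rot: [-180.0, -0.0, 4.4]
contact_force: [-0.7, -0.4, 0.2]
gripper_width: 0.0877
```

```bash
python3 plan.py 0.4423 0.3845 0.026 4.5 6; python3 - <<'E'
from plant import r
from h import *
c=r.capture("wrist");cv2.imwrite("pics/w7.png",c["pixels"])
c=r.capture("top");cv2.imwrite("pics/t7.png",c["pixels"][90:240,120:440]);P=cloud(c)
for n,(a,b,e,f,h) in dict(white=(370,100,425,178,.105),grey=(230,110,285,165,.049),scan=(345,180,380,235,.03),tape=(220,185,270,230,.048)).items():
    p=P[b:f,a:e].reshape(-1,3);q=p[abs(p[:,2]-h-.002)<.006];print(n,len(q),rect(q) if len(q)>5 else "")
E
```

```text
t 26.25 p [0.4403 0.3834 0.1304] rot [-180.    -0.     4.4] w 0.0877 F [-0.7 -0.4  0.2] j [ 60.  17. -19.   0. -53.  34.]
[[0.003, -0.002, 0.174], [0.004, -0.001, 0.174], [0.003, -0.002, 0.174], [0.004, -0.001, 0.174], [0.003, -0.002, 0.174], [0.004, -0.001, 0.174]]
[[-0.0, -0.0, -0.0003], [-0.0, -0.0, -0.0003], [-0.0, -0.0, -0.0002], [-0.0001, -0.0001, -0.0003], [-0.0, -0.0, -0.0002], [-0.0001, -0.0001, -0.0003]]
resid mm [-0.    0.03 -0.04] max mm 17.4 deg/row 0.02282418921036188
white 557 [ 660.3 -159.1   79.5   50.4    1.4]
grey 518 [647.5 219.9  79.9  51.1 -87. ]
scan 436 [446.8 -85.9 108.7  55.3   5.6]
tape 474 [444.8 239.9  87.5  87.2   1.8]
```

View pics/w7.png

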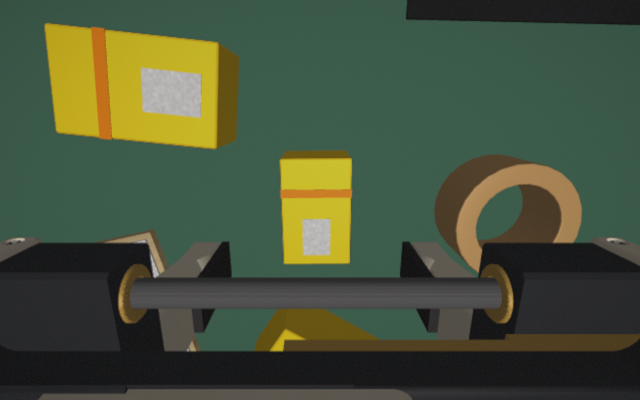

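View pics/t7.png

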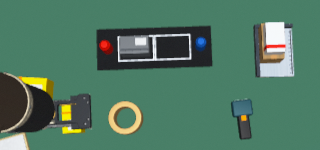

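Grey reads (0.6475, 0.220) in its bay and white is on brown. In the wrist view the small yellow carton (281–351, 158–264) is centred between the fingers.

Emit:
{"api": "apply_moves", "payload": {"slide": [[0,0,0.2],[0.01,0,0.25],[0,0,0.25],[0,0,0.2],[0,0,0.12],[0,0,0.02],[0,0,0],[0,0,0]], "turn": [[0,0,0],[0,0,0],[0,0,0],[0,0,0],[0,0,0],[0,0,0],[0,0,0],[0,0,0]], "jaw": [0,0,0,0,0,0,0,0.8], "newtons": 20}}

```text
time_s: 27.15
tcp_pos: [0.4414, 0.3842, 0.0272]
eef_rot: [-179.9, -0.1, 4.5]
contact_force: [-0.3, 1.2, 0.4]
gripper_width: 0.0842
```

Emit:
{"api": "apply_moves", "payload": {"slide": [[0,0,0],[0,0,0],[0,0,0],[0,0,0],[0,0,0]], "turn": [[0,0,0],[0,0,0],[0,0,0],[0,0,0],[0,0,0]], "jaw": [0.8,0.8,0.8,0.8,0.8]}}

```text
time_s: 27.65
tcp_pos: [0.4409, 0.3836, 0.0264]
eef_rot: [180.0, -0.0, 4.5]
contact_force: [-0.4, -0.3, 3.1]
gripper_width: 0.05
```

Emit:
{"api": "apply_moves", "payload": {"slide": [[0,0,-0.1],[0,0,-0.3],[0,0,-0.4],[0,0,-0.4],[0,0,-0.2],[0,0,0]], "turn": [[0,0,0],[0,0,0],[0,0,0],[0,0,0],[0,0,0],[0,0,0]], "jaw": [0.8,0.8,0.8,0.8,0.8,0.8]}}

```text
time_s: 28.25
tcp_pos: [0.442, 0.3852, 0.1704]
eef_rot: [-179.7, -0.2, 4.5]
contact_force: [0.3, 0.1, -3.0]
gripper_width: 0.0501
```

```bash
python3 plan.py 0.6525 0.1153 0.14 -86.9 16
```

```text
t 28.25 p [0.442  0.3852 0.1704] rot [-179.7   -0.2    4.5] w 0.0501 F [ 0.3  0.1 -3. ] j [ 60.  15. -17.   0. -58.  34.]
[[0.118, 0.179, 0.019], [0.135, 0.165, 0.018], [0.151, 0.152, 0.019], [0.165, 0.136, 0.019], [0.178, 0.119, 0.019], [0.189, 0.1, 0.019], [0.198, 0.081, 0.018], [0.205, 0.061, 0.02], [0.21, 0.04, 0.019], [0.213, 0.019, 0.019], [0.214, -0.002, 0.019], [0.213, -0.023, 0.019], [0.209, -0.045, 0.019], [0.204, -0.065, 0.019], [0.196, -0.085, 0.019], [0.187, -0.104, 0.019]]
[[-0.0003, 0.0, 0.0665], [-0.0003, 0.0, 0.0665], [-0.0003, 0.0, 0.0665], [-0.0003, 0.0, 0.0665], [-0.0003, 0.0, 0.0665], [-0.0003, 0.0, 0.0664], [-0.0003, 0.0001, 0.0665], [-0.0003, 0.0, 0.0664], [-0.0003, 0.0001, 0.0665], [-0.0003, 0.0, 0.0664], [-0.0003, 0.0001, 0.0665], [-0.0003, 0.0, 0.0664], [-0.0003, 0.0001, 0.0665], [-0.0003, 0.0, 0.0664], [-0.0003, 0.0001, 0.0665], [-0.0003, 0.0, 0.0664]]
resid mm [ 0.01  0.01 -0.01] max mm 21.5 deg/row 5.712121815114763
```

Emit:
{"api": "apply_moves", "payload": {"slide": [[0.118,0.179,0],[0.135,0.165,0],[0.151,0.152,0],[0.165,0.136,0],[0.178,0.119,0],[0.189,0.1,0],[0.198,0.081,0],[0.205,0.061,0]], "turn": [[0,0,0.0665],[0,0,0.0665],[0,0,0.0665],[0,0,0.0665],[0,0,0.0665],[0,0,0.0665],[0,0,0.0665],[0,0,0.0665]], "jaw": [0.8,0.8,0.8,0.8,0.8,0.8,0.8,0.8]}}

```text
time_s: 29.05
tcp_pos: [0.5458, 0.2475, 0.165]
eef_rot: [179.9, 0.0, -41.5]
contact_force: [-1.3, -0.1, -1.9]
gripper_width: 0.0502
```

Emit:
{"api": "apply_moves", "payload": {"slide": [[0.21,0.04,0.02],[0.213,0.019,0.02],[0.214,-0.002,0.04],[0.213,-0.023,0.04],[0.209,-0.045,0.04],[0.204,-0.065,0.04],[0.196,-0.085,0.04],[0.187,-0.104,0.04]], "turn": [[0,0,0.0665],[0,0,0.0665],[0,0,0.0665],[0,0,0.0665],[0,0,0.0665],[0,0,0.0665],[0,0,0.0665],[0,0,0.0665]], "jaw": [0.8,0.8,0.8,0.8,0.8,0.8,0.8,0.8]}}

```text
time_s: 29.85
tcp_pos: [0.6507, 0.1126, 0.1366]
eef_rot: [179.9, -0.0, -87.2]
contact_force: [0.3, 0.1, -3.6]
gripper_width: 0.0502
```

Emit:
{"api": "apply_moves", "payload": {"slide": [[0,0,0],[0,0,0],[0,0,0]], "turn": [[0,0,0],[0,0,0],[0,0,0]], "jaw": [0.8,0.8,0.8]}}

```text
time_s: 30.15
tcp_pos: [0.6505, 0.1138, 0.1376]
eef_rot: [179.9, -0.0, -86.9]
contact_force: [-0.5, 0.0, -2.2]
gripper_width: 0.0495
```

```bash
python3 plan.py 0.6525 0.1153 0.036 -86.9 6
```

```text
t 30.15 p [0.6505 0.1138 0.1376] rot [179.9  -0.  -86.9] w 0.0495 F [-0.5  0.  -2.2] j [ 27.  24.  -9.  -0. -58. -24.]
[[-0.002, -0.004, 0.169], [-0.003, -0.003, 0.17], [-0.002, -0.004, 0.169], [-0.002, -0.003, 0.169], [-0.003, -0.004, 0.17], [-0.002, -0.003, 0.169]]
[[0.0001, -0.0, -0.0], [0.0001, -0.0, -0.0], [0.0001, -0.0, -0.0], [0.0001, -0.0, -0.0], [0.0002, -0.0, -0.0001], [0.0001, -0.0001, -0.0]]
resid mm [ 0.02  0.   -0.02] max mm 17.0 deg/row 0.010503908257201905
```

Emit:
{"api": "apply_moves", "payload": {"slide": [[-0.03,0,0.2],[0,0,0.3],[0,0,0.3],[0,0,0.15],[0,0,0.06],[0,0,0.02],[0,0,0],[0,0,0]], "turn": [[0,0,0],[0,0,0],[0,0,0],[0,0,0],[0,0,0],[0,0,0],[0,0,0],[0,0,0]], "jaw": [0.8,0.8,0.8,0.8,0.8,0.8,0.8,0.8]}}

```text
time_s: 30.95
tcp_pos: [0.6518, 0.117, 0.0366]
eef_rot: [-179.9, 0.0, -87.0]
contact_force: [0.3, 1.0, -1.7]
gripper_width: 0.0499
```

Emit:
{"api": "apply_moves", "payload": {"slide": [[0,0,0.01],[0,0,0.01],[0,0,0],[0,0,0]], "turn": [[0,0,0],[0,0,0],[0,0,0],[0,0,0]], "jaw": [0.8,0.8,0.8,0.8]}}

```text
time_s: 31.35
tcp_pos: [0.651, 0.1165, 0.0333]
eef_rot: [-180.0, 0.0, -87.0]
contact_force: [0.3, -0.1, -3.5]
gripper_width: 0.0498
```

Emit:
{"api": "apply_moves", "payload": {"slide": [[0,0,0.01],[0,0,0.01],[0,0,0],[0,0,0]], "turn": [[0,0,0],[0,0,0],[0,0,0],[0,0,0]], "jaw": [0.8,0.8,0.8,0.8]}}

```text
time_s: 31.75
tcp_pos: [0.6509, 0.1165, 0.031]
eef_rot: [180.0, -0.0, -87.0]
contact_force: [0.2, -0.7, -2.8]
gripper_width: 0.05
```

Emit:
{"api": "apply_moves", "payload": {"slide": [[0,0,0.01],[0,0,0.005],[0,0,0],[0,0,0]], "turn": [[0,0,0],[0,0,0],[0,0,0],[0,0,0]], "jaw": [0.8,0.8,0.8,0.8]}}

```text
time_s: 32.15
tcp_pos: [0.6511, 0.1166, 0.0304]
eef_rot: [-180.0, 0.0, -87.0]
contact_force: [-1.7, 0.0, 5.7]
gripper_width: 0.0499
```

Emit:
{"api": "apply_moves", "payload": {"slide": [[0,0,0],[0,0,0],[0,0,0],[0,0,0],[0,0,-0.1],[0,0,-0.4],[0,0,-0.4],[0,0,-0.4]], "turn": [[0,0,0],[0,0,0],[0,0,0],[0,0,0],[0,0,0],[0,0,0],[0,0,0],[0,0,0]], "jaw": [0.3,0.1,0,0,0,0,0,0]}}

```text
time_s: 32.95
tcp_pos: [0.6509, 0.1164, 0.1618]
eef_rot: [-180.0, -0.0, -87.0]
contact_force: [0.5, 0.8, 0.8]
gripper_width: 0.0875
```

Emit:
{"api": "apply_moves", "payload": {"slide": [[0,0.1,-0.3],[0,0.3,-0.2],[0,0.3,0],[0,0.3,0],[0,0.3,0],[0,0.2,0],[0,0,0],[0,0,0]], "turn": [[0,0,0],[0,0,0],[0,0,0],[0,0,0],[0,0,0],[0,0,0],[0,0,0],[0,0,0]], "jaw": [0,0,0,0,0,0,0,0]}}

```text
time_s: 33.75
tcp_pos: [0.5014, 0.1088, 0.2108]
eef_rot: [-179.9, 0.0, -86.9]
contact_force: [0.1, 0.7, 0.6]
gripper_width: 0.0876
```

```bash
python3 plan.py; cat > chk.py <<'E'
from plant import r
from h import *
c=r.capture("top");cv2.imwrite("pics/t8.png",c["pixels"]);P=cloud(c)
for n,(a,b,e,f,h) in dict(white=(370,95,425,178,.105),brown=(370,95,425,178,.07),grey=(230,110,279,165,.049),yellow=(270,110,312,165,.049),scan=(345,180,380,235,.03),tape=(220,185,270,230,.048)).items():
    p=P[b:f,a:e].reshape(-1,3);q=p[abs(p[:,2]-h-.002)<.006];print(n,len(q),q[:,2].mean() if len(q) else"",rect(q) if len(q)>5 else "")
c=r.capture("side");cv2.imwrite("pics/s8.png",cv2.resize(c["pixels"][110:310,160:400],None,fx=3.3,fy=2.9))
E
python3 chk.py
```

```text
t 33.75 p [0.5014 0.1088 0.2108] rot [-179.9    0.   -86.9] w 0.0876 F [0.1 0.7 0.6] j [ 34.   6. -22.   0. -61. -31.]
white 557 0.1049404567615435 [ 660.5 -159.2   79.    51.2    0.9]
brown 184 0.07039984166143251 [ 659.4 -160.5  100.1   61.1    2.6]
grey 0  
yellow 0  
scan 432 0.02926033370186502 [447.1 -87.3 108.2  55.2   8.2]
tape 287 0.04837071417807273 [431.4 229.4  88.3  55.1 -56. ]
```

View pics/t8.png

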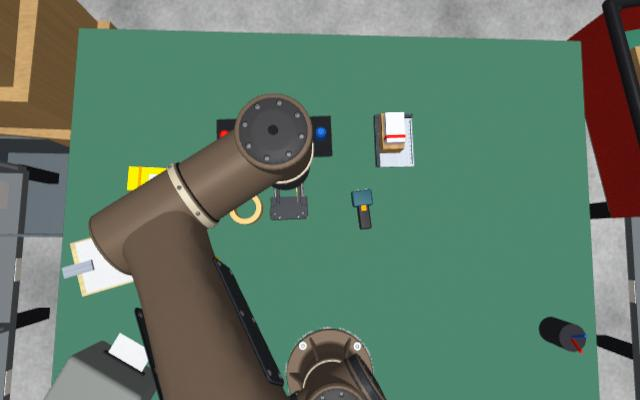

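View pics/s8.png

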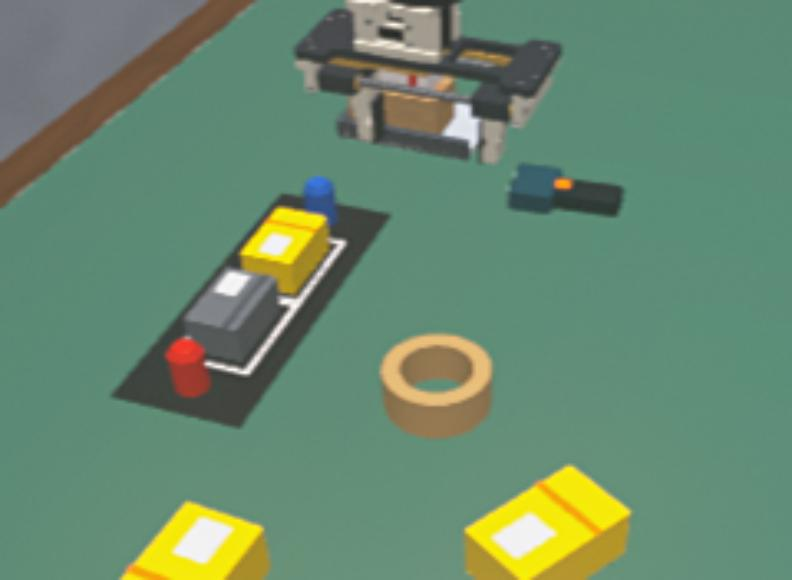

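The side view shows grey by the red post and yellow by the blue, both inside their outlines. I'll move the arm aside to check from the top.

Emit:
{"api": "apply_moves", "payload": {"slide": [[0.2,0,-0.1],[0.4,0,0],[0.4,0,0],[0.4,0.1,0],[0.4,0.1,0],[0.4,0,0],[0.4,0,0],[0.2,0,0]], "turn": [[0,0,0],[0,0,0],[0,0,0],[0,0,0],[0,0,0],[0,0,0],[0,0,0],[0,0,0]], "jaw": [0,0,0,0,0,0,0,0]}}

```text
time_s: 34.65
tcp_pos: [0.4964, -0.175, 0.2193]
eef_rot: [180.0, -0.0, -87.1]
contact_force: [0.6, 0.1, -0.6]
gripper_width: 0.0877
```

Emit:
{"api": "apply_moves", "payload": {"slide": [[0,0,0],[0,0,0],[0,0,0],[0,0,0]], "turn": [[0,0,0],[0,0,0],[0,0,0],[0,0,0]], "jaw": [0,0,0,0]}}

```text
time_s: 35.05
tcp_pos: [0.4962, -0.1713, 0.2196]
eef_rot: [180.0, 0.0, -86.9]
contact_force: [-0.4, 0.3, 0.9]
gripper_width: 0.0877
```

```bash
python3 plan.py;python3 chk.py
```

```text
t 35.05 p [ 0.4962 -0.1713  0.2196] rot [180.    0.  -86.9] w 0.0877 F [-0.4  0.3  0.9] j [  2.   7. -20.  -0. -63.   1.]
white 44 0.105312718184825 [ 696.5 -161.9   39.4    7.   -89.1]
brown 0  
grey 542 0.049457754160525474 [648.2 205.9 108.   50.4 -87.1]
yellow 214 0.04927178968910876 [650.  139.   49.6  33.1   1.3]
scan 0  
tape 483 0.04846311400585506 [444.8 238.6  89.1  87.3 -43.9]
```

View pics/t8.png

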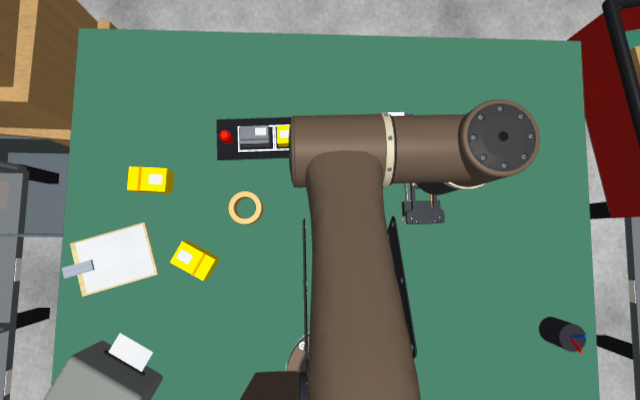

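View pics/s8.png

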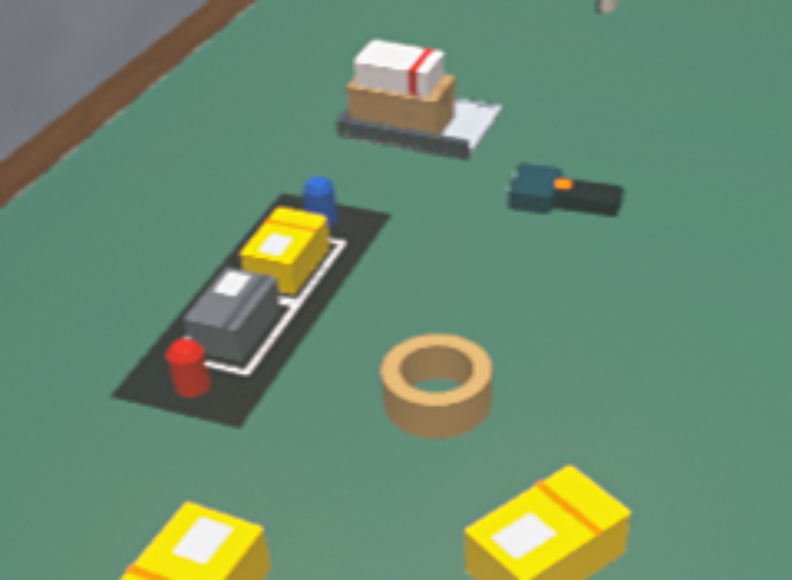

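```bash
python3 - <<'E'
from plant import r
from h import *
c=r.capture("side");P=cloud(c);q0=P.reshape(-1,3);B=c["pixels"].reshape(-1,3).astype(int)
def reg(n,x0,x1,y0,y1,z,m=None):
    k=(q0[:,0]>x0)&(q0[:,0]<x1)&(q0[:,1]>y0)&(q0[:,1]<y1)&(abs(q0[:,2]-z)<.005)
    if m is not None:k&=m
    q=q0[k];print(n,len(q),q[:,2].mean().round(4),rect(q))
reg("grey",.58,.72,.168,.275,.049);reg("yellow",.58,.72,.06,.168,.049)
reg("white",.58,.75,-.24,-.08,.105);reg("brown",.58,.75,-.24,-.08,.07)
reg("fence",.55,.75,-.26,-.08,.025,B.max(1)<90);reg("mat",.55,.75,-.02,.36,.004,B.max(1)<70)
reg("scan",.35,.53,-.14,-.03,.03);reg("tape",.38,.51,.18,.3,.048)
E
```

```text
grey 365 0.0484 [648.9 220.4  84.9  52.2 -87. ]
yellow 298 0.0485 [653.7 118.1  83.3  52.7 -86.8]
white 205 0.1043 [ 663.7 -155.6   83.1   55.2    3.7]
brown 114 0.0697 [ 661.1 -151.9  102.4   53.4    9.8]
fence 47 0.0226 [ 643.9 -120.6  138.9    9.3    2.4]
mat 956 0.0035 [651.8 169.6 326.  118.1 -86.7]
scan 206 0.0282 [449.8 -86.7 106.1  67.   11.1]
tape 402 0.0471 [447.1 240.2  89.8  89.1  84.4]
```

```bash
python3 -c "
from plant import r
print(r.close_job())"
```

```text
the job is handed in; nothing more can be done
None
```

All four cartons are staged and the job is handed in, at about 35 s of the 115 s allowed. No verdict was reported.

- **Brown:** I slid it along the board while gripped until both fences pushed back, with about 14 to 15 N against each. After release it measured (0.660, −0.161) at 2.8°, with its top at 70 mm. That is about 2 mm short of where my first board measurement put the home position on each axis, and within the 5 mm limit. The calibration is only good to 2 mm, and the fence contact agrees with the lower reading.
- **White:** It went on top after brown was released, about 2 mm from brown's centre, with its top at 105 mm. The top camera read it 1 to 2° off brown's direction.
- **Grey and yellow:** They stand in the bays by the red and blue posts. Both are within about 2 mm of the bay centres and 0.3° of the row. Yellow is the smallest of the three.
- **Tape roll and scanner:** Neither was touched. In the clear top views their positions agreed with the start to about 1 mm.

The last checks used the side camera because the arm hid the board from the top camera. That side fit of brown's top was rough (9.8° and about 9 mm off in y) because white covers most of it. I relied on the earlier clear top view, which showed brown square at 2.6 to 2.8°, and on the side image, which showed it flush in the corner.

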